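# Lock the battery hatch of the market scale

## Robot

A 6-joint arm with a two-finger parallel gripper is mounted at the origin on the work surface. World frame = base frame: x ahead of the robot, y to its left, z up, the work surface at z = 0. Lengths are in m, angles in degrees, forces in N, time in s.
With the tool pointing down it reaches from about 0.4 to 0.825 m from the base axis. Payload 7 kg.
Tool frame: the origin (TCP) lies on the mounting face of the last link; the fingertips stand 178 mm ahead of it and the grasp point (between the pads) lies 159 mm ahead of it (ctrl.tip_extent is the distance from the TCP to the fingertips, in m); z points along the fingers, y is the direction in which the jaws open and shut (so a half turn about z gives the same grasp; the last joint's range is limited). The gripper opens to 88 mm and grips with 3 to 60 N. Pads are 19 mm wide; open, the fingers measure 130 mm over their backs; the gripper's body (78 mm by 193 mm) begins 47 mm behind the grasp point.
Start: joints at [-56.373, 20.546, 0.682, 0, -70.136, -16.507], TCP at [0.199, -0.645, 0.405] pointing down, gripper open.
Joint ranges: [-176.03, 176.03], [-82.01, 121.73], [-58.28, 71.71], [-173.87, 95.51], [-174.79, -0.11], [-173.66, 173.66]. Speed limits (degrees/s): [136.94, 136.94, 172.46, 180, 180, 180].

## Interface

Orientations are given as [roll, pitch, yaw] about the fixed x, y, z axes, in that order (R = Rz(yaw) Ry(pitch) Rx(roll)).
In Python, from plant import ctrl gives the robot as it stands. The module is installed in compiled form; this text tells all that it offers.
- The arm moves only by the tool carry_out, never from a script. Its argument "moves" is text: rows parted by semicolons, each of 7 numbers parted by spaces: the finger opening in m, from 0 to 0.0876, then the shift along the tool's x, y, z in m, then the turn, a rotation vector about the tool's x, y, z in rad. A call has 1 to 20 rows; each row is the pose to reach, as a shift and turn from the pose commanded when the call began, along the tool's axes at that moment; what a row does not reach only later rows make up. A row lasts 1/10 s, in which the tool goes at most 50 mm and 8.59 degrees, less where a joint would pass 70% of its speed; a pose out of reach is approached as far as the arm can. A call with a gripper value outside its range is refused whole. The fingers move at their own pace and stop on an object; the grip force is fixed at half the most. Time passes only in rows, so rows that repeat a pose let the fingers close. It gives the time, the measured TCP pose, the force and the opening at its end, in the units of the state.
- ctrl.get_obs(): the state, without advancing time (a new reading comes with each control period).
- ctrl.snapshot(name): name is "side" or "top" or "wrist"; returns a dict with "image" (420x560x3 uint8, red, green, blue), "K" (3x3 intrinsics, pixels), "k1" (the pictures are not rectified: a ray, as slopes to the right and down, at radius r is drawn at 1 + k1 r^2 times it, then the intrinsics apply), "R" (3x3) and "t" (3): a world point X has camera coordinates R X + t. Camera axes: x right, y down, z forward; pixel columns grow to the right and rows downward; lengths in m; the calibration is good to about 2 mm. A picture is of the moment at which its call begins. There is no depth.
- ctrl.close_job(): hands the job in, once; it reports no verdict.
Trained networks look in a picture, given as the dict that the camera call returned (one of the last four; its "shot" number tells which), for a name from the list of things; names that differ only in an ending like _2 or _b are one class to them, and where a whole thing is asked for, a point or a joint stands for the part that bears it (a point fixed in the world has none). Each returns a list of dicts, best first, with "confidence" (0 to 1); they miss things now and then, are a little off and sometimes report something else, mostly with a low value. They report only what shows in the picture. A call takes as long as a camera call. They do not tell look-alikes from the thing itself.
- ctrl.recognise(picture, label): "extent" ([left, top, right, bottom] in pixels, round what is visible of it).
- ctrl.trace(picture, label): "region" (420x560 bool, what is visible of it) and "extent" ([left, top, right, bottom] in pixels, round what is visible of it).
- ctrl.mark_of(picture, label): "at" ([row, column] in pixels: a listed point, or the origin of a listed thing).
The state is a dict: "clock": time; "joint_pos": joint angles; "qvel": joint speeds; "tau": joint torques, N m; "tool_pos": TCP position; "orientation": TCP orientation; "force": force on the tool from outside, world axes, zero at the start; "moment": the same for the moment, N m; "opening": finger opening in m.
Only numpy, scipy, OpenCV 4.12 (cv2) and the standard library are available. Lean on these libraries where they do the work, as an engineer would, in place of code of your own. Each camera call takes 0.05 s, during which the arm holds its last target.

## Task

The stall's scale has just had fresh cells and its battery hatch is still standing ajar on its spring. Take the square-handled flat-blade driver from the wooden block, press the hatch down with its blade in the slot of the lock and turn the lock a quarter turn clockwise, right to its stop, so that the hatch stays shut by itself. Then stand the driver back in the free hole of the block, all the way down, and leave the slim driver and the honey jars nearest the block where they stand.

Things in the scene. Friction and masses are not known exactly. Their poses are not given: they have to be found in the camera images.
- scale: Light-grey trade scale, fixed, 320 (x) x 340 (y) mm, flat deck 85 mm above the counter; origin under its middle, sloping key console towards -x (the robot), pan off. An aluminium H-shaped pan carrier stands up to 22 mm above the deck; its nearest bars pass 40 mm from the lock axis on the -x side and 77 mm on the -y side.
- lock (a point): Centre of the lock opening (33 mm, round) near the -x end of the battery hatch, at slot-floor height. Hatch: ribbed grey plate 100 x 70 mm in the deck, its face 5.5 mm above this point. Axes are the hatch's: x towards its hinge, 78 mm away, y along the hinge, z out of the plate. The lock head is loose in the opening: it stands up to 3.2 mm off this point along x, either way; 4 N shift it.
- cam (a joint): Turn (rad) of the steel lock head: 26 mm disc, face 5 mm above lock, one straight slot right across it, 3.6 mm wide, 5 mm deep. 0 open: slot along y of lock; grows clockwise from above to a firm stop at 1.571, locked: slot along x. Starts at 0 to 0.35, stays where left; takes about 0.05 N m. From 0.8 to 1.3 the hatch must be within 2 mm of flush or its tongue strikes the rim.
- hatch (a joint): Opening (rad) of the battery hatch. 0: pressed right down, flush with the deck. A spring holds it ajar at 0.085 (lock 7 mm up); it takes about 5 N at the lock to start it down and 6.5 N to hold it right down. Locked and let go, it rests at about 0.01.
- driver_grip (a point): Middle of the handle of the broad flat-blade driver: black, square, 28 x 28 mm with flat sides along x and y, 62 mm long; its underside, 32 mm below this point, rests on the block. Below it a 9 mm shank and a blade 14 mm wide along x, 2.4 mm thick along y. z points up, away from the blade. About 0.12 kg.
- driver_tip (a point): Middle of the end of that driver's blade, 76 mm below driver_grip; same axes.
- block_hole0 (a point): Mouth of a hole of the wooden tool block (170 x 64 mm, 56 mm high, fixed, long side along x), at its top face, 42.5 mm from its middle on the -x side. Round, 20 mm, right through, 2 mm chamfer. At the start one hole holds the broad driver, the other the slim one.
- block_hole1 (a point): Mouth of the other, equal hole, 42.5 mm from the block's middle on the +x side.
- slim_grip (a point): Middle of the slim cross-point driver in the other hole: round black handle 23 mm across, 76 mm high, standing on the block. Leave it.
- jar0: The honey jar nearest the tool block and the scale: 76 mm across, 107 mm high, loose; origin at the centre of its underside. Leave it.
- jar1: The next honey jar, behind the tool block, like jar0. Leave it.
Mind the look-alikes: they are no part of the job. Of the things shaped like the part that bears block_hole0, the wooden one is meant.

How it is judged (in metres and radians):
On the way, in this order (a step that is already met when the one before it is completed fails the run):
1. the driver's blade is down in the slot of the lock (horizontal distance between driver_tip and lock below 0.01 m and z of driver_tip in the frame of lock between -0.004 and 0.0025 m and value of joint cam below 0.8 rad), for 0.1 s.
2. the lock is turned to its stop with the blade still in the slot and the hatch down (value of joint cam above 1.47 rad and value of joint hatch below 0.025 rad and horizontal distance between driver_tip and lock below 0.01 m and z of driver_tip in the frame of lock below 0.004 m), for 0.1 s.
At the end, for the whole second after the job is handed in: The lock is turned to its stop (over 1.45 of 1.571 rad) and the hatch stays shut (within 0.025 rad); the broad driver stands upright (within 0.12 rad) in a hole of the block, blade within 10 mm of the hole's axis and its shoulder no more than 3 mm above the block (value of joint cam above 1.45 rad and value of joint hatch below 0.025 rad and ((horizontal distance between driver_tip and block_hole0 below 0.01 m and z of driver_grip in the frame of block_hole0 below 0.035 m) or (horizontal distance between driver_tip and block_hole1 below 0.01 m and z of driver_grip in the frame of block_hole1 below 0.035 m)) and angle between driver_grip's own z axis and vertical below 0.12 rad); the robot touches nothing.
It fails at once if one of the two honey jars nearest the block is moved by more than 20 mm (distance of any of jar0, jar1 from where it was at the start of the episode above 0.02 m).
It fails at once if the slim driver is moved by more than 15 mm (distance of slim_grip from where it was at the start of the episode above 0.015 m).
It also fails if it takes over 58 s, if anything falls off the work surface, if the arm or the gripper's body presses on something with over 40 N, if the wrist force passes 120 N, or if a joint passes its speed limit or range.

## Working session

There is one attempt and no reset: what is moved stays moved. The work goes in short steps, Python scripts to look and compute and a tool call to move; the robot and the scene stay as the last step left them, time stands still between calls to the robot, and variables do not carry over. Pictures are saved under pics/ and viewed, and the job is handed in when it is done.

Besides the shell and the picture viewer there is one more tool, called after "Emit:" by a JSON object that holds its "api" and its "payload". carry_out: Moves the arm, as the interface text tells. Its arguments: {"type":"object","properties":{"moves":{"type":"string"}},"required":["moves"]}

```bash
mkdir -p pics; ls; cat > h.py <<'E'
import numpy as np, cv2, pickle
from plant import ctrl
from scipy.spatial.transform import Rotation as Ro
def snap(n,f=None):
    s=ctrl.snapshot(n)
    if f: cv2.imwrite('pics/'+f,cv2.cvtColor(s['image'],cv2.COLOR_RGB2BGR))
    return s
def ray(s,rc):
    K=np.array(s['K']);R=np.array(s['R']);t=np.array(s['t'])
    p=np.array([(rc[1]-K[0,2])/K[0,0],(rc[0]-K[1,2])/K[1,1]])
    u=p.copy()
    for _ in range(30): u=p/(1+s['k1']*(u@u))
    d=R.T@np.array([u[0],u[1],1.]);return -R.T@t,d/np.linalg.norm(d)
def proj(s,X):
    c=np.array(s['R'])@X+np.array(s['t']);u=c[:2]/c[2];u=u*(1+s['k1']*(u@u));K=np.array(s['K'])
    return np.array([K[1,1]*u[1]+K[1,2],K[0,0]*u[0]+K[0,2]])
def atz(s,rc,z):
    o,d=ray(s,rc);return o+d*(z-o[2])/d[2]
def tri(L):
    A=np.zeros((3,3));b=np.zeros(3)
    for s,rc in L:
        o,d=ray(s,rc);P=np.eye(3)-np.outer(d,d);A+=P;b+=P@o
    X=np.linalg.solve(A,b);return X,[np.round(proj(s,X)-rc,1) for s,rc in L]
E
python3 - <<'E'
from h import *
o=ctrl.get_obs()
for k in o: print(k,np.round(o[k],4))
for n in ['side','top','wrist']:
    s=snap(n,n+'0.png'); print(n,s['k1'],np.round(-np.array(s['R']).T@s['t'],3),s['K'][0][0])
    for l in ['scale','lock','cam','hatch','driver_grip','driver_tip','block_hole0','block_hole1','slim_grip','jar0','jar1']:
        try: print(l,[(np.round(m['at'],1).tolist(),round(m['confidence'],2)) for m in ctrl.mark_of(s,l)][:4])
        except Exception as e: print(l,e)
E
```

```text
pics
clock 0.0
joint_pos [-5.63724e+01  2.05909e+01  6.35100e-01 -2.13000e-02 -7.01377e+01
 -1.65061e+01]
qvel [-0.0373 -0.0609  0.0644  0.0278  0.0239  0.0894]
tau [ 2.00000e-03 -5.82719e+01  2.93060e+01  6.99740e+00  6.90000e-03
 -2.00000e-04]
tool_pos [ 0.1987 -0.6449  0.4037]
orientation [ 1.799046e+02 -7.400000e-03 -1.628857e+02]
force [-0.5194  0.3898  1.3437]
moment [-0.0517  0.0033  0.0644]
opening 0.0873
side -0.1035978974792166 [0.037 0.735 0.751] 414.3263295486084
scale [([177.8, 303.4], 0.74), ([280.6, 254.7], 0.38)]
lock [([165.8, 286.7], 0.72)]
cam it knows: block_hole, driver_grip, driver_tip, jar, lock, scale, slim_grip
hatch it knows: block_hole, driver_grip, driver_tip, jar, lock, scale, slim_grip
driver_grip [([258.8, 227.3], 0.55)]
driver_tip []
block_hole0 [([232.1, 277.4], 0.97), ([329.4, 358.1], 0.92), ([271.6, 232.7], 0.84), ([287.8, 253.3], 0.74)]
block_hole1 [([232.1, 277.4], 0.97), ([329.4, 358.1], 0.92), ([271.6, 232.7], 0.84), ([287.8, 253.3], 0.74)]
slim_grip [([280.0, 259.2], 0.94)]
jar0 [([234.4, 189.2], 0.61), ([257.5, 146.8], 0.59)]
jar1 [([234.4, 18
[... 365 characters left out ...]
er_tip [([117.6, 206.4], 0.62)]
block_hole0 [([175.6, 288.1], 0.94), ([198.8, 215.5], 0.91), ([209.1, 278.7], 0.9), ([289.2, 221.9], 0.81)]
block_hole1 [([175.6, 288.1], 0.94), ([198.8, 215.5], 0.91), ([209.1, 278.7], 0.9), ([289.2, 221.9], 0.81)]
slim_grip []
jar0 [([122.3, 251.4], 0.84), ([114.6, 204.3], 0.8)]
jar1 [([122.3, 251.4], 0.84), ([114.6, 204.3], 0.8)]
wrist -0.016736822450191466 [ 0.134 -0.664  0.385] 329.1120804795509
scale []
lock []
cam it knows: block_hole, driver_grip, driver_tip, jar, lock, scale, slim_grip
hatch it knows: block_hole, driver_grip, driver_tip, jar, lock, scale, slim_grip
driver_grip []
driver_tip []
block_hole0 []
block_hole1 []
slim_grip []
jar0 []
jar1 []
```

```bash
python3 -c "
import cv2
for n in ['side','top']:
    i=cv2.imread(f'pics/{n}0.png'); cv2.imwrite(f'pics/{n}0b.png',cv2.resize(i[80:380,90:490],None,fx=2,fy=2,interpolation=cv2.INTER_CUBIC))
"
```

```text
(no output)
```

View pics/side0b.png

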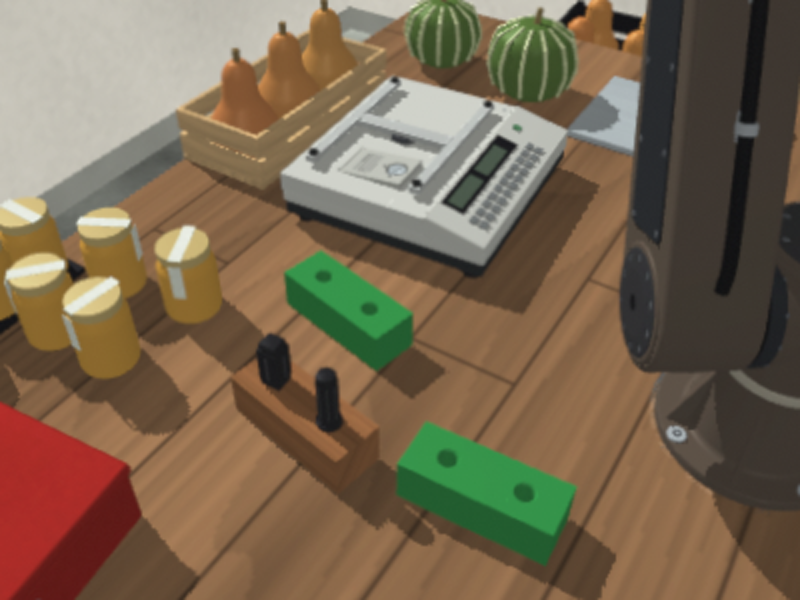

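View pics/top0b.png

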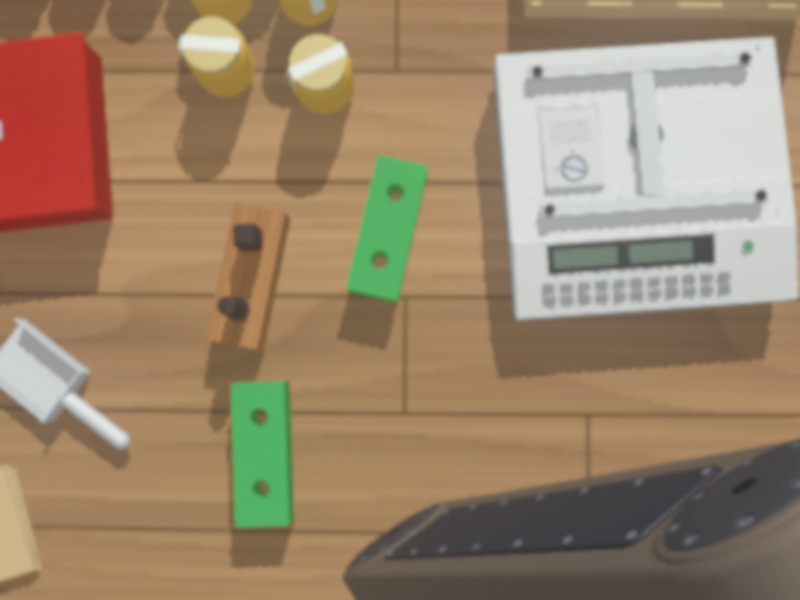

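The wooden block has the broad driver in its far hole (crop 248,236 in the top view) and the slim one in its near hole (233,308). The lock is at crop (573,168) in the top view. The green blocks are decoys.

```bash
python3 - <<'E'
from h import *
t=ctrl.snapshot('top')
f=lambda x,y:(80+y/2,90+x/2)
for nm,p,z in [('broad top',(248,233),.119),('slim top',(230,302),.130),('lock',(573,168),.089),('blockTL',(236,204),.056),('blockTR',(288,213),.056),('blockBR',(260,350),.056),('blockBL',(209,340),.056),('hatchTL',(538,108),.09),('hatchTR',(600,106),.09),('hatchBL',(543,192),.085),('hatchBR',(605,188),.085),('deckTL',(496,54),.085),('deckTR',(775,38),.085),('jarA',(212,45),.107),('jarB',(318,62),.107)]:
    print(nm,np.round(atz(t,f(*p),z),4))
s=ctrl.snapshot('side')
print(tri([(t,f(248,233)),(s,f(270,342))]))
print(tri([(t,f(573,168)),(s,f(398,170))]))
w=ctrl.snapshot('wrist'); o=ctrl.get_obs()
Rt=Ro.from_euler('xyz',o['orientation'],degrees=True).as_matrix()
print(np.round(np.array(w['R'])@Rt,4)) # tool->cam rot
print(np.round(Rt.T@(-np.array(w['R']).T@w['t']-o['tool_pos']),4)); print(np.round(Rt,3), w['K'])
E
```

```text
broad top [0.4737 0.2733 0.119 ]
slim top [0.3931 0.2898 0.13  ]
lock [ 0.5587 -0.1071  0.089 ]
blockTL [0.5178 0.2998 0.056 ]
blockTR [0.5071 0.2356 0.056 ]
blockBR [0.3401 0.2659 0.056 ]
blockBL [0.3514 0.3281 0.056 ]
hatchTL [ 0.6313 -0.0659  0.09  ]
hatchTR [ 0.6344 -0.1403  0.09  ]
hatchBL [ 0.5301 -0.0716  0.085 ]
hatchBR [ 0.5356 -0.1456  0.085 ]
deckTL [ 0.6995 -0.0162  0.085 ]
deckTR [ 0.7235 -0.3576  0.085 ]
jarA [0.7022 0.3252 0.107 ]
jarB [0.6813 0.1974 0.107 ]
(array([0.47731736, 0.27614624, 0.11278569]), [array([-1.2, -0.8]), array([0.2, 1.5])])
(array([ 0.55859568, -0.10697064,  0.08948375]), [array([-0., -0.]), array([0., 0.])])
[[ 5.000e-04  1.000e+00  1.100e-03]
 [-9.682e-01  7.000e-04 -2.503e-01]
 [-2.503e-01 -9.000e-04  9.682e-01]]
[0.0673 0.0013 0.0196]
[[-0.956 -0.294 -0.   ]
 [-0.294  0.956  0.   ]
 [ 0.     0.    -1.   ]] [[329.11208048   0.         278.98551849]
 [  0.         329.11208048 214.83460796]
 [  0.           0.           1.        ]]
```

```bash
cat >> h.py <<'E'
def goal(p,yaw,cmd=None):
    # shift/turn from current measured (or given commanded pos,yaw) to down-pointing goal
    if cmd is None:
        o=ctrl.get_obs(); p0=o['tool_pos'];R0=Ro.from_euler('xyz',o['orientation'],degrees=True)
    else: p0=np.array(cmd[0]);R0=Ro.from_euler('xyz',[180,0,cmd[1]],degrees=True)
    R1=Ro.from_euler('xyz',[180,0,yaw],degrees=True)
    print('shift',np.round(R0.inv().apply(np.array(p)-p0),4),'turn',np.round((R0.inv()*R1).as_rotvec(),4))
E
python3 - <<'E'
from h import *
goal([.559,-.107,.34],-95)
goal([.559,-.107,.34],-95,([.199,-.645,.405],-162.88))
E
```

```text
shift [-0.5028  0.4081  0.0647] turn [ 0.     -0.     -1.1847]
shift [-0.5024  0.4082  0.065 ] turn [ 0.      0.     -1.1847]
```

Emit:
{"api": "carry_out", "payload": {"moves": "0.0873 -0.502 0.408 0.065 0 0 -1.185;0.0873 -0.502 0.408 0.065 0 0 -1.185;0.0873 -0.502 0.408 0.065 0 0 -1.185;0.0873 -0.502 0.408 0.065 0 0 -1.185;0.0873 -0.502 0.408 0.065 0 0 -1.185;0.0873 -0.502 0.408 0.065 0 0 -1.185;0.0873 -0.502 0.408 0.065 0 0 -1.185;0.0873 -0.502 0.408 0.065 0 0 -1.185;0.0873 -0.502 0.408 0.065 0 0 -1.185;0.0873 -0.502 0.408 0.065 0 0 -1.185;0.0873 -0.502 0.408 0.065 0 0 -1.185;0.0873 -0.502 0.408 0.065 0 0 -1.185;0.0873 -0.502 0.408 0.065 0 0 -1.185;0.0873 -0.502 0.408 0.065 0 0 -1.185;0.0873 -0.502 0.408 0.065 0 0 -1.185;0.0873 -0.502 0.408 0.065 0 0 -1.185"}}

```text
clock: 3.25
tool_pos: [0.558, -0.1077, 0.3397]
orientation: [180.0, -0.0, -95.0]
force: [-0.0, -0.9, -0.4]
opening: 0.0872
```

```bash
python3 - <<'E'
from h import *
o=ctrl.get_obs()
for k in ['clock','joint_pos','tool_pos','orientation','force']: print(k,np.round(o[k],4))
w=snap('wrist','w1.png'); pickle.dump(w,open('w1.pkl','wb'))
s=snap('side')
for l in ['lock']:
  for n,v in (('w',w),('s',s)):
    print(n,[(np.round(m['at'],1).tolist(),round(m['confidence'],2)) for m in ctrl.mark_of(v,l)][:4])
print(proj(w,np.array([.559,-.107,.089])))
E
```

```text
clock 3.25
joint_pos [ 8.80200e+00  1.35411e+01 -1.82275e+01  2.00000e-04 -5.82481e+01
 -1.37914e+01]
tool_pos [ 0.558  -0.1077  0.3397]
orientation [ 1.799838e+02 -4.100000e-03 -9.498930e+01]
force [-0.0495 -0.9016 -0.4481]
w [([226.5, 279.3], 0.89)]
s [([164.3, 286.8], 0.9), ([291.5, 256.3], 0.6)]
[224.38974353 276.74425723]
```

View pics/w1.png

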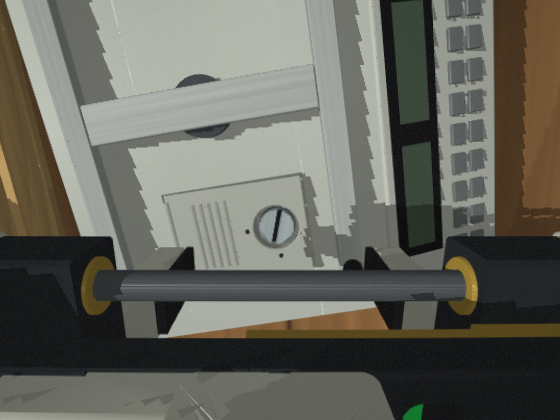

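```bash
python3 -c "
import cv2
i=cv2.imread('pics/w1.png'); cv2.imwrite('pics/w1z.png',cv2.resize(i[160:280,150:310],None,fx=5,fy=5,interpolation=cv2.INTER_CUBIC))
"
```

```text
(no output)
```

View pics/w1z.png

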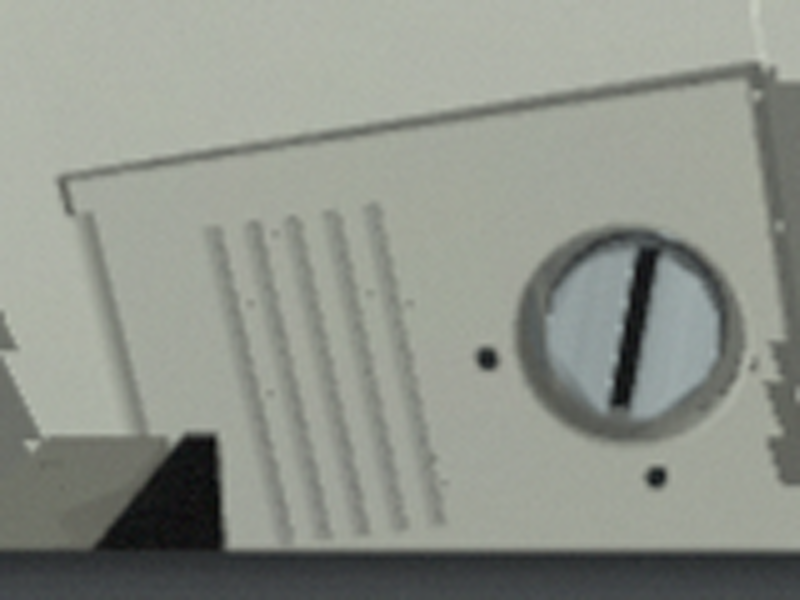

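```bash
python3 - <<'E'
from h import *
w=pickle.load(open('w1.pkl','rb'))
f=lambda x,y:(160+(y+.5)/5-.5,150+(x+.5)/5-.5)
P=lambda p,z:atz(w,f(*p),z)
a,b=P((650,250),.0915),P((620,405),.0915); print('slot',a,b,'dir',np.degrees(np.arctan2(*(a-b)[1::-1])),'mid',(a+b)/2, np.linalg.norm(a-b))
l,r,u,d=[P(p,.092) for p in ((517,330),(745,330),(631,222),(631,440))]
print('open',(l+r)/2,(u+d)/2,np.linalg.norm(l-r),np.linalg.norm(u-d))
l,r,u,d=[P(p,.0915) for p in ((543,322),(722,322),(635,235),(635,420))]
print('disc',(l+r)/2,(u+d)/2,np.linalg.norm(l-r),np.linalg.norm(u-d))
e=P((62,178),.085),P((755,66),.093); print('edge',e,np.degrees(np.arctan2(*(e[0]-e[1])[1::-1])),np.linalg.norm(e[0]-e[1]))
for q in ((210,228),(283,540)),((373,207),(437,522)): 
  a,b=P(q[0],.088),P(q[1],.088);print('rib',np.degrees(np.arctan2(*(b-a)[1::-1])))
m=P((487,358),.092),P((656,477),.093);print('dots',m)
E
```

```text
slot [ 0.55592097 -0.11849385  0.0915    ] [ 0.56230377 -0.09561581  0.0915    ] dir -105.58870226662197 mid [ 0.55911237 -0.10705483  0.0915    ] 0.023751740977256696
open [ 0.55966515 -0.10701579  0.092     ] [ 0.55970438 -0.10658314  0.092     ] 0.03291877170495317 0.03280448007445437
disc [ 0.55935964 -0.10805099  0.0915    ] [ 0.55909121 -0.10699159  0.0915    ] 0.02586713156212644 0.027865703307356555
edge (array([ 0.64038557, -0.13509333,  0.085     ]), array([ 0.53921017, -0.14362598,  0.093     ])) 4.820644701572581 0.10184923961361793
rib 94.22941660528619
rib 93.97102129431433
dots (array([ 0.58084688, -0.10461201,  0.092     ]), array([ 0.55796737, -0.0845392 ,  0.093     ]))
```

The slot lies at 74.4° in world, about 20° past lock-y, and the head is centred near (0.559, -0.107). Next I look at the driver.

```bash
python3 - <<'E'
from h import *
goal([.475,.274,.38],-10,([.559,-.107,.34],-95))
goal([.475,.274,.38],-10)
E
```

```text
shift [-0.3722  0.1169 -0.04  ] turn [-0.      0.     -1.4835]
shift [-0.3735  0.1163 -0.04  ] turn [-4.0000e-04 -2.0000e-04 -1.4848e+00]
```

Emit:
{"api": "carry_out", "payload": {"moves": "0.0873 -0.372 0.117 -0.04 0 0 -1.4835;0.0873 -0.372 0.117 -0.04 0 0 -1.4835;0.0873 -0.372 0.117 -0.04 0 0 -1.4835;0.0873 -0.372 0.117 -0.04 0 0 -1.4835;0.0873 -0.372 0.117 -0.04 0 0 -1.4835;0.0873 -0.372 0.117 -0.04 0 0 -1.4835;0.0873 -0.372 0.117 -0.04 0 0 -1.4835;0.0873 -0.372 0.117 -0.04 0 0 -1.4835;0.0873 -0.372 0.117 -0.04 0 0 -1.4835;0.0873 -0.372 0.117 -0.04 0 0 -1.4835;0.0873 -0.372 0.117 -0.04 0 0 -1.4835;0.0873 -0.372 0.117 -0.04 0 0 -1.4835"}}

```text
clock: 4.65
tool_pos: [0.4742, 0.2727, 0.3798]
orientation: [-180.0, -0.0, -10.3]
force: [0.0, 0.1, 0.6]
opening: 0.0872
```

```bash
python3 - <<'E'
from h import *
w=snap('wrist','w2.png'); pickle.dump(w,open('w2.pkl','wb'))
o=ctrl.get_obs()
for k in ['clock','joint_pos','tool_pos','orientation','force']: print(k,np.round(o[k],4))
for l in ['driver_grip','slim_grip','block_hole0']: print(l,[(np.round(m['at'],1).tolist(),round(m['confidence'],2)) for m in ctrl.mark_of(w,l)][:4])
i=cv2.imread('pics/w2.png');cv2.imwrite('pics/w2z.png',cv2.resize(i[40:340,130:430],None,fx=2,fy=2,interpolation=cv2.INTER_CUBIC))
E
```

```text
clock 4.7
joint_pos [ 5.04242e+01  9.58300e+00 -1.76642e+01 -3.00000e-04 -6.27379e+01
  2.93195e+01]
tool_pos [0.4743 0.2727 0.3798]
orientation [-1.799869e+02 -7.100000e-03 -1.025650e+01]
force [-0.4774  0.1241  0.3099]
driver_grip [([213.5, 267.9], 0.93)]
slim_grip [([306.5, 271.4], 0.69)]
block_hole0 [([102.9, 450.7], 0.98), ([196.4, 437.4], 0.8), ([204.9, 270.5], 0.7)]
```

View pics/w2z.png

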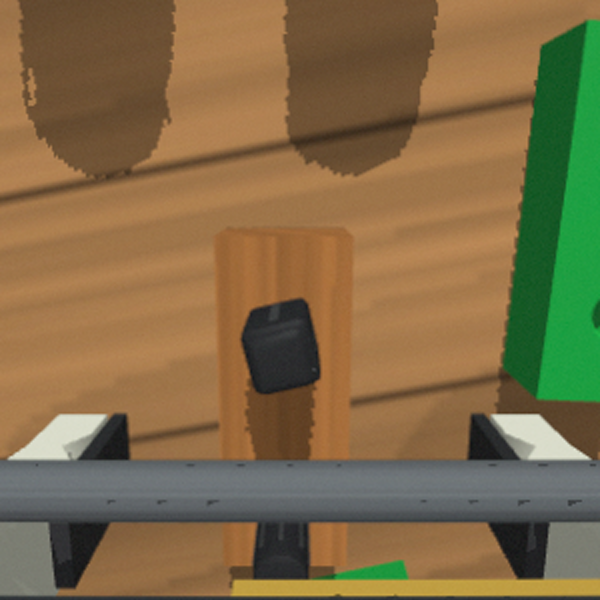

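```bash
python3 -c "
import cv2,numpy as np
i=cv2.imread('pics/w2.png')[180:245,240:300]; i=np.clip(i.astype(float)*2.2,0,255).astype(np.uint8); cv2.imwrite('pics/w2y.png',cv2.resize(i,None,fx=9,fy=9,interpolation=cv2.INTER_CUBIC))
"
```

```text
(no output)
```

View pics/w2y.png

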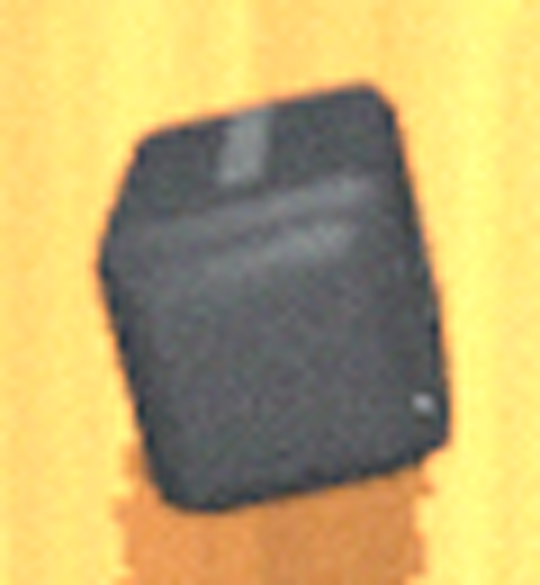

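```bash
python3 - <<'E'
from h import *
w=pickle.load(open('w2.pkl','rb'))
f=lambda x,y:(180+(y+.5)/9-.5,240+(x+.5)/9-.5)
C=[atz(w,f(*p),.119) for p in ((100,238),(393,178),(452,452),(172,518))]
print(np.round(C,4),np.mean(C,0))
for i in range(4):
    d=C[(i+1)%4]-C[i]; print(np.linalg.norm(d),np.degrees(np.arctan2(d[1],d[0])))
C=[atz(w,(40+y/2,130+x/2),.056) for x,y in ((215,235),(353,235),(230,510),(348,510))];print(np.round(C,4))
for a,b in ((0,1),(0,2),(1,3)):
    d=C[b]-C[a]; print(np.degrees(np.arctan2(d[1],d[0])),np.linalg.norm(d))
E
```

```text
[[0.4889 0.2926 0.119 ]
 [0.4896 0.2677 0.119 ]
 [0.4653 0.2669 0.119 ]
 [0.4637 0.2915 0.119 ]] [0.47687044 0.27965702 0.119     ]
0.024999691391598737 -88.43868680003511
0.02436212622978513 -178.1470214345742
0.024656586507080653 93.61823572198061
0.025251413536196005 2.6573301001754674
[[0.5223 0.3034 0.056 ]
 [0.5111 0.2414 0.056 ]
 [0.3852 0.3249 0.056 ]
 [0.3745 0.2656 0.056 ]]
-100.24901525284778 0.06309382480632444
171.10001166691256 0.13876799846096424
169.92073775437464 0.13874781399504435
```

```bash
python3 - <<'E'
from h import *
V={n:snap(n) for n in ('wrist','top','side')}
o=ctrl.get_obs(); print(o['tool_pos'],o['orientation'])
M={}
for l in ['driver_grip','slim_grip']:
  for n,v in V.items():
    m=ctrl.mark_of(v,l); print(l,n,[(np.round(k['at'],1).tolist(),round(k['confidence'],2)) for k in m][:3])
    if m: M[l,n]=m[0]['at']
    for q in m[:1]: print(atz(v,q['at'],.088))
for n,v in V.items():
  r=ctrl.trace(v,'driver_grip')
  for q in r[:2]: print(n,q['extent'],q['confidence'])
print(tri([(V[n],np.array(M['driver_grip',n])) for n in V if ('driver_grip',n) in M]))
# project the wrist estimate
for X in ([.4769,.2797,.119],):
  for n,v in V.items(): print(n,proj(v,np.array(X)))
top=V['top']['image'][170:270,180:260]
cv2.imwrite('pics/t2.png',cv2.cvtColor(cv2.resize(top,None,fx=6,fy=6,interpolation=cv2.INTER_CUBIC),cv2.COLOR_RGB2BGR))
i=V['wrist']['image'][180:245,240:300]; i=np.clip(i.astype(float)*2.2,0,255).astype(np.uint8); cv2.imwrite('pics/w2x.png',cv2.resize(i,None,fx=9,fy=9,interpolation=cv2.INTER_CUBIC))
E
```

```text
[0.47419438 0.27314887 0.37967899] [-1.79997415e+02 -5.62623481e-04 -1.00557130e+01]
driver_grip wrist [([213.8, 267.7], 0.67)]
[0.47306757 0.28372503 0.088     ]
driver_grip top [([199.5, 210.7], 0.45)]
[0.47057253 0.28625439 0.088     ]
driver_grip side [([262.0, 228.4], 0.76), ([234.2, 187.2], 0.56)]
[0.47043907 0.28179059 0.088     ]
slim_grip wrist [([307.4, 271.6], 0.77)]
[0.38474339 0.29661285 0.088     ]
slim_grip top [([232.9, 205.7], 0.57), ([114.0, 204.4], 0.44)]
[0.39117283 0.29596459 0.088     ]
slim_grip side [([280.7, 255.6], 0.64)]
[0.38993128 0.29260224 0.088     ]
wrist [252.5, 189.7, 290.9, 236.7] 0.75
top [337.4, 98.0, 490.8, 240.9] 0.7
top [201.1, 228.8, 212.6, 240.1] 0.6
side [216.9, 245.8, 235.8, 274.8] 0.71
(array([0.47112275, 0.28408052, 0.08872156]), [array([ 2.5, -0. ]), array([-0.3,  0.9]), array([ 0.3, -0.9])])
wrist [218.23390293 270.67861635]
top [195.10188232 211.26186337]
side [250.26374221 225.36493902]
```

View pics/t2.png

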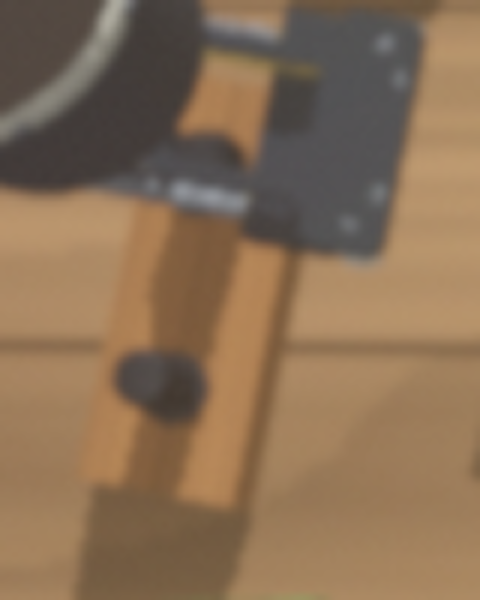

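View pics/w2x.png

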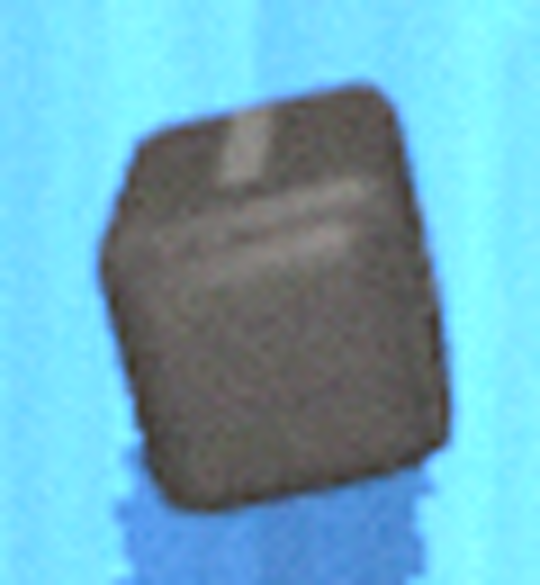

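```bash
python3 - <<'E'
from h import *
goal([.4765,.2795,.255],2.3)
E
```

```text
shift [ 0.0013 -0.0064  0.1247] turn [ 1.000e-04 -0.000e+00 -2.144e-01]
```

Position first, then descend and close.

Emit:
{"api": "carry_out", "payload": {"moves": "0.0873 0.001 -0.006 0.02 0 0 -0.14;0.0873 0.001 -0.006 0.04 0 0 -0.214;0.0873 0.001 -0.006 0.07 0 0 -0.214;0.0873 0.001 -0.006 0.1 0 0 -0.214;0.0873 0.001 -0.006 0.125 0 0 -0.214;0.0873 0.001 -0.006 0.125 0 0 -0.214;0.0873 0.001 -0.006 0.125 0 0 -0.214;0.02 0.001 -0.006 0.125 0 0 -0.214;0.02 0.001 -0.006 0.125 0 0 -0.214;0.02 0.001 -0.006 0.125 0 0 -0.214;0.02 0.001 -0.006 0.125 0 0 -0.214;0.02 0.001 -0.006 0.125 0 0 -0.214;0.02 0.001 -0.006 0.125 0 0 -0.214;0.02 0.001 -0.006 0.125 0 0 -0.214;0.02 0.001 -0.006 0.125 0 0 -0.214"}}

```text
clock: 6.95
tool_pos: [0.4761, 0.2791, 0.2546]
orientation: [-180.0, -0.0, 2.3]
force: [-0.5, 1.3, 0.4]
opening: 0.0289
```

```bash
python3 - <<'E'
from h import *
o=ctrl.get_obs()
for k in ['clock','tool_pos','orientation','force','moment','opening']: print(k,np.round(o[k],4))
w=snap('wrist','w3.png'); pickle.dump(w,open('w3.pkl','wb'))
E
```

```text
clock 6.95
tool_pos [0.4761 0.2791 0.2546]
orientation [-1.799992e+02 -6.000000e-04  2.273000e+00]
force [-0.4554  1.3182  0.3541]
moment [0.4372 0.0554 0.0178]
opening 0.0289
```

View pics/w3.png

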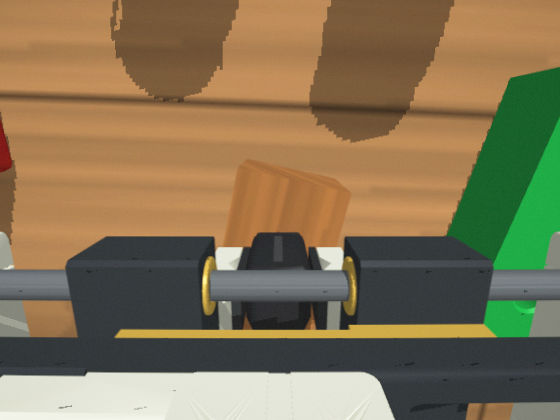

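Gripped (opening 28.9 mm). Lift next, then move over the lock with yaw along the slot.

```bash
python3 - <<'E'
from h import *
goal([.559,-.107,.3726],-105.6)
E
```

```text
shift [ 0.0674  0.3892 -0.118 ] turn [-1.0000e-04  0.0000e+00  1.8828e+00]
```

Emit:
{"api": "carry_out", "payload": {"moves": "0.02 0 0 -0.03 0 0 0;0.02 0 0 -0.07 0 0 0;0.02 0 0 -0.118 0 0 0;0.02 0 0 -0.118 0 0 0;0.02 0 0 -0.118 0 0 0"}}

```text
clock: 7.5
tool_pos: [0.476, 0.2791, 0.3737]
orientation: [-179.9, -0.1, 2.3]
force: [0.3, 0.1, -2.9]
opening: 0.0278
```

```bash
python3 - <<'E'
from h import *
o=ctrl.get_obs()
for k in ['clock','tool_pos','orientation','force','opening']: print(k,np.round(o[k],4))
goal([.559,-.107,.3726],-105.6)
s=snap('side'); pickle.dump(s,open('s4.pkl','wb'))
i=cv2.cvtColor(s['image'],cv2.COLOR_RGB2BGR)[140:300,160:340]; cv2.imwrite('pics/s4.png',cv2.resize(i,None,fx=4,fy=3.75,interpolation=cv2.INTER_CUBIC))
E
```

```text
clock 7.5
tool_pos [0.476  0.2791 0.3737]
orientation [-1.798762e+02 -8.420000e-02  2.263200e+00]
force [ 0.3044  0.0732 -2.8517]
opening 0.0278
shift [6.760e-02 3.891e-01 3.000e-04] turn [-2.9000e-03  1.0000e-03  1.8826e+00]
```

View pics/s4.png

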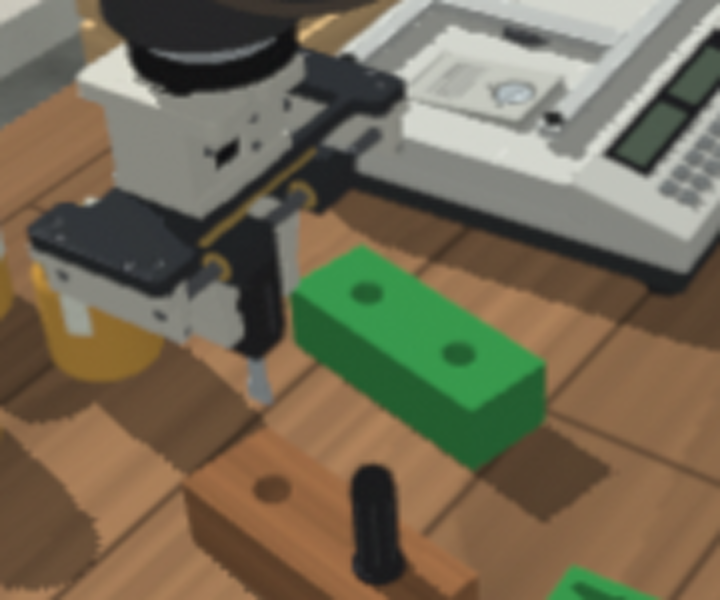

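Emit:
{"api": "carry_out", "payload": {"moves": "0.02 0.03 0.1 0 0 0 0.9;0.02 0.03 0.1 0 0 0 0.9;0.02 0.03 0.1 0 0 0 0.9;0.02 0.03 0.1 0 0 0 0.9;0.02 0.03 0.1 0 0 0 0.9;0.02 0.03 0.1 0 0 0 0.9;0.02 0.03 0.1 0 0 0 0.9;0.02 0.03 0.1 0 0 0 0.9"}}

```text
clock: 8.35
tool_pos: [0.5098, 0.1803, 0.3714]
orientation: [179.9, 0.0, -49.0]
force: [-1.5, 1.1, -0.5]
opening: 0.0277
```

```bash
python3 - <<'E'
from h import *
o=ctrl.get_obs()
for k in ['clock','tool_pos','orientation','force','opening']: print(k,np.round(o[k],4))
goal([.559,-.107,.3726],-105.6)
s=snap('side'); pickle.dump(s,open('s5.pkl','wb'))
r,c=proj(s,o['tool_pos']-[0,0,.2]);r,c=int(r),int(c);print(r,c)
i=cv2.cvtColor(s['image'],cv2.COLOR_RGB2BGR)[r-50:r+50,c-60:c+60]; cv2.imwrite('pics/s5.png',cv2.resize(i,None,fx=6,fy=6,interpolation=cv2.INTER_CUBIC))
E
```

```text
clock 8.35
tool_pos [0.5098 0.1803 0.3714]
orientation [ 1.798654e+02  1.550000e-02 -4.903710e+01]
force [-1.5358  1.1291 -0.4623]
opening 0.0277
shift [ 0.2492  0.1512 -0.0009] turn [ 2.300e-03 -9.000e-04  9.872e-01]
201 239
```

View pics/s5.png

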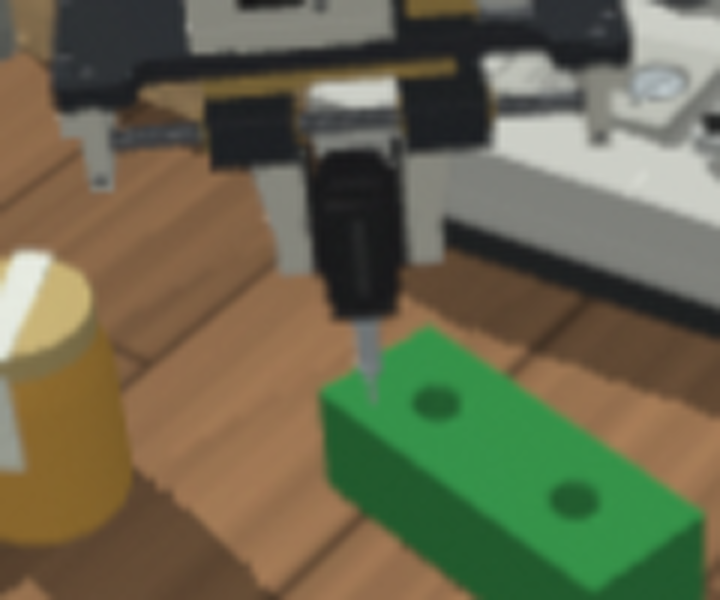

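The blade is seen edge-on (tapering tip at crop 373,400), so its width lies along tool x as assumed. On to the hover over the lock.

Emit:
{"api": "carry_out", "payload": {"moves": "0.02 0.249 0.151 0 0 0 0.987;0.02 0.249 0.151 0 0 0 0.987;0.02 0.249 0.151 0 0 0 0.987;0.02 0.249 0.151 0 0 0 0.987;0.02 0.249 0.151 0 0 0 0.987;0.02 0.249 0.151 0 0 0 0.987;0.02 0.249 0.151 0 0 0 0.987;0.02 0.249 0.151 0 0 0 0.987;0.02 0.249 0.151 0 0 0 0.987;0.02 0.249 0.151 0 0 0 0.987;0.02 0.249 0.151 0 0 0 0.987"}}

```text
clock: 9.5
tool_pos: [0.558, -0.1059, 0.3727]
orientation: [-180.0, 0.0, -105.6]
force: [0.4, -0.6, -1.1]
opening: 0.0281
```

```bash
python3 - <<'E'
from h import *
o=ctrl.get_obs()
for k in ['clock','joint_pos','tool_pos','orientation','force','moment','opening']: print(k,np.round(o[k],4))
V={n:snap(n,n+'6.png') for n in ('side','wrist','top')}; pickle.dump(V,open('v6.pkl','wb'))
tip=o['tool_pos']-[0,0,.2426]
for n in V: print(n,proj(V[n],tip),[(np.round(k['at'],1),round(k['confidence'],2)) for k in ctrl.mark_of(V[n],'driver_tip')])
r,c=[int(x) for x in proj(V['side'],tip)]
i=cv2.cvtColor(V['side']['image'],cv2.COLOR_RGB2BGR)[r-40:r+40,c-50:c+50]; cv2.imwrite('pics/s6.png',cv2.resize(i,None,fx=7,fy=7,interpolation=cv2.INTER_CUBIC))
i=cv2.cvtColor(V['wrist']['image'],cv2.COLOR_RGB2BGR)[150:350,150:410]; cv2.imwrite('pics/w6.png',cv2.resize(i,None,fx=3,fy=3,interpolation=cv2.INTER_CUBIC))
E
```

```text
clock 9.5
joint_pos [ 8.98640e+00  1.18736e+01 -1.57335e+01 -1.90000e-03 -6.23838e+01
 -2.46341e+01]
tool_pos [ 0.558  -0.1059  0.3727]
orientation [-1.799924e+02  5.300000e-03 -1.056485e+02]
force [ 0.4445 -0.6412 -1.0507]
moment [ 0.0144  0.1353 -0.0531]
opening 0.0281
side [153.10179717 289.11277622] [(array([155.7, 288. ]), 0.72)]
wrist [226.67479014 277.9720923 ] [(array([227.8, 278.8]), 0.87)]
top [160.69248222 378.96269152] [(array([235.4, 207.7]), 0.54)]
```

View pics/s6.png

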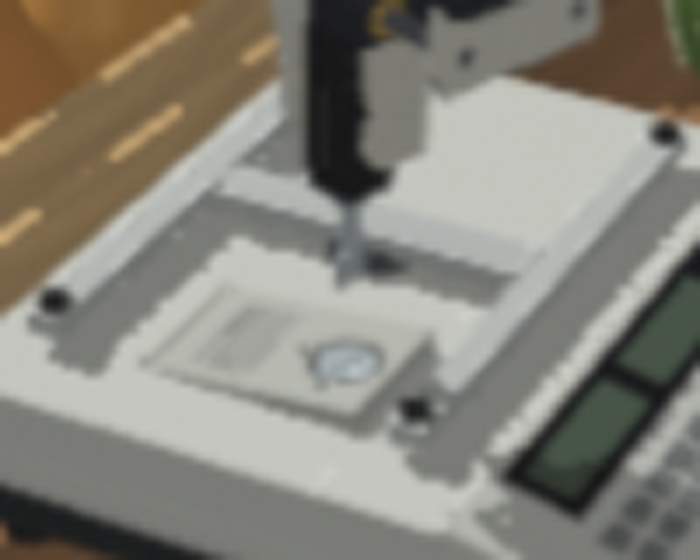

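View pics/w6.png

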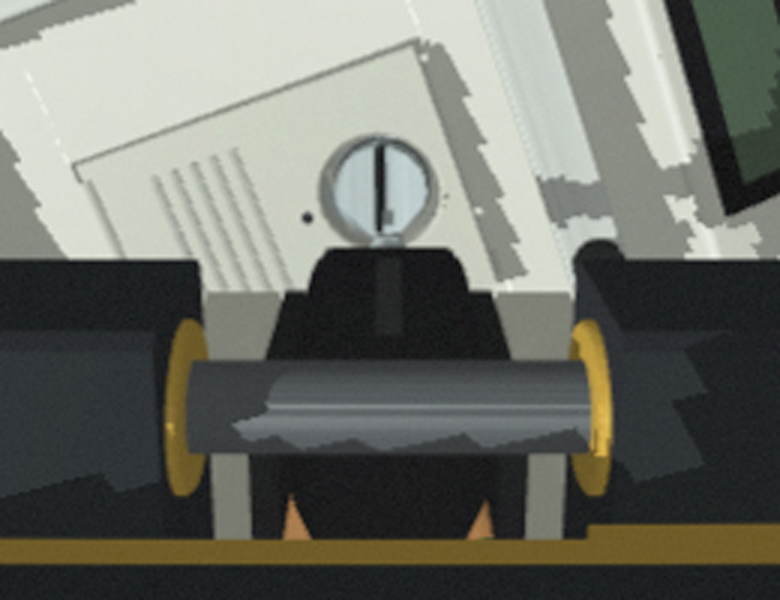

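```bash
python3 - <<'E'
from h import *
V=pickle.load(open('v6.pkl','rb'))
i=cv2.cvtColor(V['wrist']['image'],cv2.COLOR_RGB2BGR)[185:240,245:315]; cv2.imwrite('pics/w6z.png',cv2.resize(i,None,fx=10,fy=10,interpolation=cv2.INTER_CUBIC))
E
```

View pics/w6z.png

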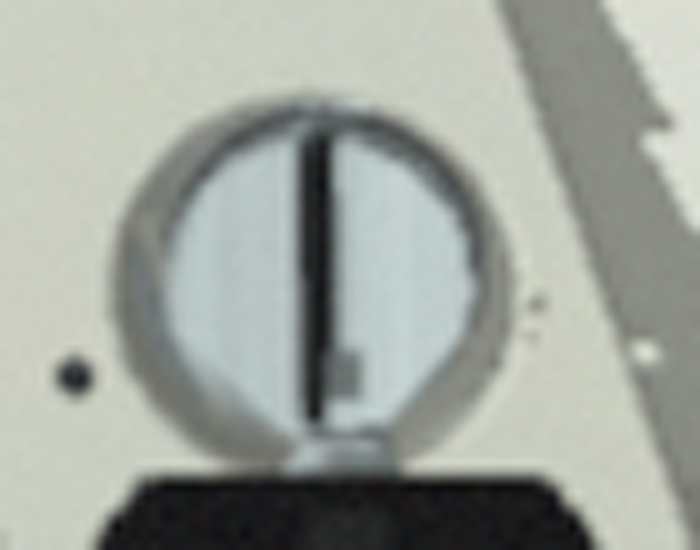

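```bash
python3 - <<'E'
from h import *
V=pickle.load(open('v6.pkl','rb'));w=V['wrist'];o=ctrl.get_obs()
R=Ro.from_euler('xyz',o['orientation'],degrees=True)
f=lambda x,y:(185+(y+.5)/10-.5,245+(x+.5)/10-.5)
tipz=o['tool_pos'][2]-.2426
for nm,p,z in [('tip front',(343,350),tipz),('slotT',(317,132),.0915),('slotB',(314,422),.0915),('discL',(166,285),.0915),('discR',(474,285),.0915),('openL',(113,285),.092),('openR',(512,285),.092),('openT',(315,97),.092)]:
    X=atz(w,f(*p),z); print(nm,np.round(X,4),'tool',np.round(R.inv().apply(X-o['tool_pos']),4))
s=V['side']; tip=o['tool_pos']-[0,0,.2426]
for d in (-.007,.007): print(proj(s,tip+R.apply([d,0,0])))
E
```

```text
tip front [ 0.556  -0.1108  0.1301] tool [0.0046 0.0008 0.2426]
slotT [ 0.556  -0.1188  0.0915] tool [ 0.0124 -0.0013  0.2812]
slotB [ 0.5629 -0.0953  0.0915] tool [-0.0121 -0.0016  0.2812]
discL [ 0.5714 -0.1098  0.0915] tool [-0.0005 -0.0137  0.2812]
discR [ 0.547  -0.103   0.0915] tool [-0.0004  0.0115  0.2812]
openL [ 0.5755 -0.1111  0.092 ] tool [-0.0003 -0.018   0.2807]
openR [ 0.544  -0.1023  0.092 ] tool [-0.0003  0.0146  0.2807]
openT [ 0.5553 -0.1217  0.092 ] tool [ 0.0153 -0.0015  0.2807]
[153.89580415 287.37571823]
[152.1201223 291.0870731]
```

Blade tip is seen at crop (343,350) and the slot is centred at x≈316 and aligned. Correction: about -2.2 mm in tool y and +2 mm in tool x. Descending to just above the head.

Emit:
{"api": "carry_out", "payload": {"moves": "0.02 0.002 -0.0022 0.01 0 0 0;0.02 0.002 -0.0022 0.022 0 0 0;0.02 0.002 -0.0022 0.033 0 0 0;0.02 0.002 -0.0022 0.033 0 0 0;0.02 0.002 -0.0022 0.033 0 0 0"}}

```text
clock: 10.3
tool_pos: [0.5595, -0.1095, 0.339]
orientation: [179.9, -0.0, -105.8]
force: [0.3, -0.5, -1.0]
opening: 0.0275
```

```bash
cat > v.py <<'E'
from h import *
import sys
o=ctrl.get_obs()
for k in ['clock','tool_pos','orientation','force','moment','opening']: print(k,np.round(o[k],4))
n=sys.argv[1]
V={k:snap(k) for k in ('side','wrist')}; V['o']=o; pickle.dump(V,open(f'v{n}.pkl','wb'))
i=cv2.cvtColor(V['wrist']['image'],cv2.COLOR_RGB2BGR)[185:240,245:315]; a=cv2.resize(i,None,fx=7,fy=7,interpolation=cv2.INTER_CUBIC)
r,c=[int(x) for x in proj(V['side'],o['tool_pos']-[0,0,.2426])];r=min(max(r,28),390)
i=cv2.cvtColor(V['side']['image'],cv2.COLOR_RGB2BGR)[r-27:r+28,c-21:c+21]; b=cv2.resize(i,None,fx=7,fy=7,interpolation=cv2.INTER_CUBIC)
print('side tip',r,c); cv2.imwrite(f'pics/c{n}.png',np.hstack([a,b]))
E
python3 v.py 7
```

```text
clock 10.3
tool_pos [ 0.5595 -0.1095  0.339 ]
orientation [ 1.799328e+02 -3.990000e-02 -1.058426e+02]
force [ 0.2594 -0.477  -1.0018]
moment [0.0565 0.0555 0.015 ]
opening 0.0275
side tip 162 289
```

View pics/c7.png

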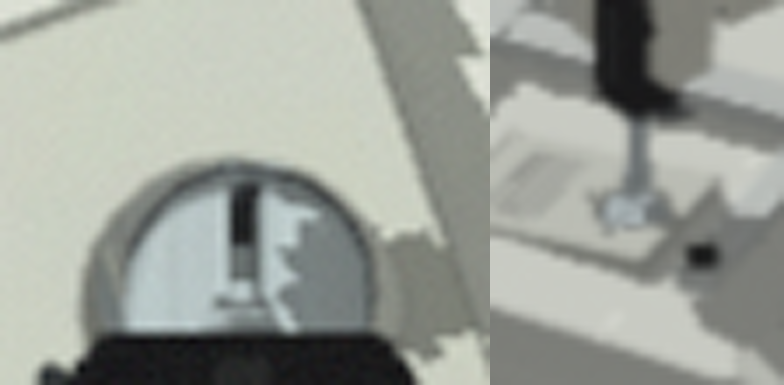

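```bash
python3 - <<'E'
from h import *
V=pickle.load(open('v7.pkl','rb'));w=V['wrist'];o=V['o']
R=Ro.from_euler('xyz',o['orientation'],degrees=True)
f=lambda x,y:(185+(y+.5)/7-.5,245+(x+.5)/7-.5)
for nm,p,z in [('tip front',(243,245),.0964),('slotT',(245,184),.0915),('openT',(235,158),.092),('discL',(122,300),.0915),('discR',(375,300),.0915),('openL',(82,300),.092),('openR',(393,300),.092)]:
    X=atz(w,f(*p),z); print(nm,np.round(X,4),'tool',np.round(R.inv().apply(X-o['tool_pos']),4))
E
```

```text
tip front [ 0.5573 -0.1141  0.0964] tool [0.0048 0.0006 0.2426]
slotT [ 0.5558 -0.1189  0.0915] tool [0.01   0.0008 0.2475]
openT [ 0.556  -0.1219  0.092 ] tool [ 0.0128 -0.0003  0.247 ]
discL [ 0.5714 -0.1105  0.0915] tool [-0.0024 -0.0119  0.2475]
discR [ 0.5462 -0.1034  0.0915] tool [-0.0024  0.0142  0.2476]
openL [ 0.5753 -0.1118  0.092 ] tool [-0.0023 -0.016   0.247 ]
openR [ 0.5444 -0.103   0.092 ] tool [-0.0022  0.0161  0.2471]
```

Emit:
{"api": "carry_out", "payload": {"moves": "0.02 0 0 0.003 0 0 0;0.02 0 0 0.006 0 0 0;0.02 0 0 0.009 0 0 0;0.02 0 0 0.009 0 0 0;0.02 0 0 0.009 0 0 0"}}

```text
clock: 10.9
tool_pos: [0.5596, -0.1094, 0.3306]
orientation: [180.0, -0.0, -105.8]
force: [0.3, -0.0, -1.5]
opening: 0.0279
```

```bash
python3 v.py 8
```

```text
clock 10.9
tool_pos [ 0.5596 -0.1094  0.3306]
orientation [ 1.799919e+02 -5.900000e-03 -1.058391e+02]
force [ 0.3397 -0.049  -1.4636]
moment [-0.0081  0.086   0.0236]
opening 0.0279
side tip 164 289
```

View pics/c8.png

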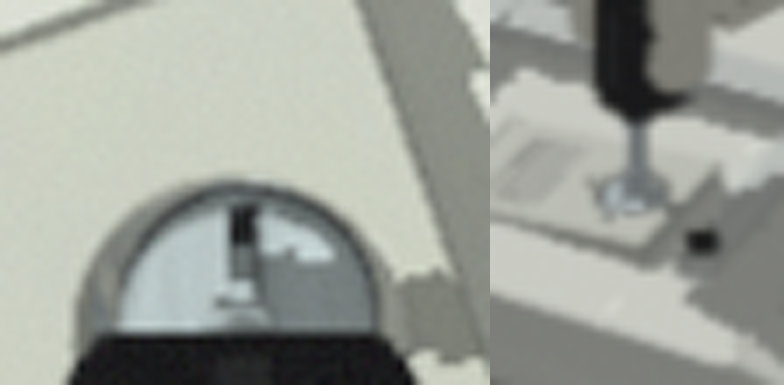

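Emit:
{"api": "carry_out", "payload": {"moves": "0.02 0 0 0.002 0 0 0;0.02 0 0 0.004 0 0 0;0.02 0 0 0.004 0 0 0"}}

```text
clock: 11.3
tool_pos: [0.5596, -0.1094, 0.3268]
orientation: [-180.0, -0.0, -105.8]
force: [-1.5, 0.6, 3.0]
opening: 0.0277
```

Emit:
{"api": "carry_out", "payload": {"moves": "0.02 0 0 0.002 0 0 0;0.02 0 0 0.003 0 0 0;0.02 0 0 0.003 0 0 0"}}

```text
clock: 11.6
tool_pos: [0.5595, -0.1094, 0.3236]
orientation: [180.0, -0.0, -105.8]
force: [-2.1, 1.1, 3.9]
opening: 0.0278
```

```bash
python3 v.py 9
```

```text
clock 11.6
tool_pos [ 0.5595 -0.1094  0.3236]
orientation [ 1.799837e+02 -9.500000e-03 -1.058402e+02]
force [-2.1482  1.0901  3.9358]
moment [ 0.2215  1.1471 -0.0151]
opening 0.0278
side tip 166 289
```

View pics/c9.png

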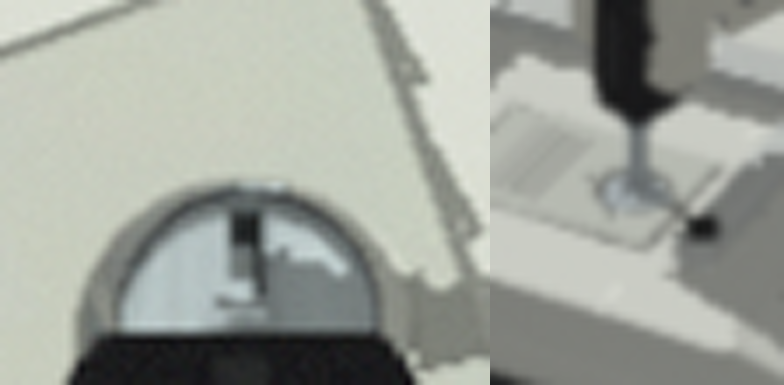

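Emit:
{"api": "carry_out", "payload": {"moves": "0.02 0 0 0.001 0 0 0;0.02 0 0 0.002 0 0 0;0.02 0 0 0.002 0 0 0"}}

```text
clock: 12.0
tool_pos: [0.5595, -0.1094, 0.3218]
orientation: [180.0, -0.0, -105.8]
force: [-3.5, 1.0, 6.8]
opening: 0.0279
```

Emit:
{"api": "carry_out", "payload": {"moves": "0.02 0 0 0.001 0 0 0;0.02 0 0 0.001 0 0 0;0.02 0 0 0.001 0 0 0"}}

```text
clock: 12.3
tool_pos: [0.5599, -0.1094, 0.3216]
orientation: [-179.9, 0.0, -105.8]
force: [-4.1, 1.1, 9.5]
opening: 0.0277
```

Hatch is bottomed (about 10 N). Step 1 is held. Now turning about the head centre, in stages.

Emit:
{"api": "carry_out", "payload": {"moves": "0.02 0.0001 0.0003 0 0 0 0.1;0.02 0.0002 0.0006 0 0 0 0.2;0.02 0.0002 0.0009 0 0 0 0.3;0.02 0.0002 0.0012 0 0 0 0.4;0.02 0.0002 0.0012 0 0 0 0.4"}}

```text
clock: 12.8
tool_pos: [0.5587, -0.109, 0.3216]
orientation: [-179.9, 0.1, -128.9]
force: [-2.8, 3.1, 10.2]
opening: 0.0279
```

```bash
python3 v.py 10
```

```text
clock 12.8
tool_pos [ 0.5587 -0.109   0.3216]
orientation [-1.799314e+02  7.490000e-02 -1.289355e+02]
force [-2.7639  3.109  10.2028]
moment [1.2316 1.7244 0.0876]
opening 0.0279
side tip 167 289
```

View pics/c10.png

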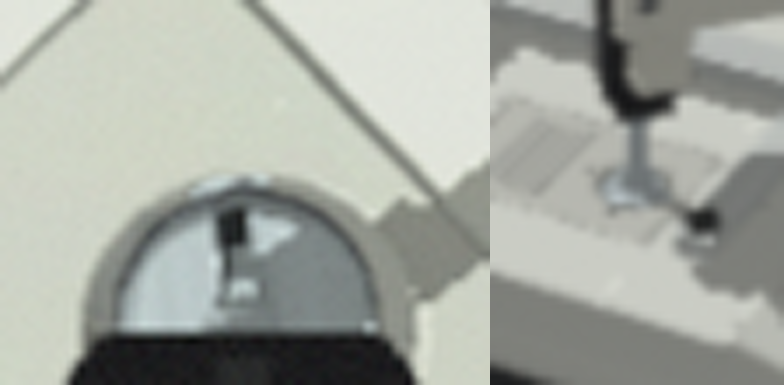

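Emit:
{"api": "carry_out", "payload": {"moves": "0.02 0.0001 0.0003 0 0 0 0.1;0.02 0.0002 0.0006 0 0 0 0.2;0.02 0.0002 0.0009 0 0 0 0.3;0.02 0.0002 0.0012 0 0 0 0.4;0.02 0.0001 0.0015 0 0 0 0.5;0.02 0 0.0019 0 0 0 0.6;0.02 -0.0001 0.0022 0 0 0 0.7;0.02 -0.0002 0.0025 0 0 0 0.8;0.02 -0.0003 0.0027 0 0 0 0.88;0.02 -0.0003 0.0027 0 0 0 0.88"}}

```text
clock: 13.9
tool_pos: [0.5573, -0.107, 0.3217]
orientation: [180.0, 0.2, -179.3]
force: [-1.8, 2.4, 9.0]
opening: 0.0279
```

```bash
python3 v.py 11
```

```text
clock 13.9
tool_pos [ 0.5573 -0.107   0.3217]
orientation [ 1.799925e+02  1.732000e-01 -1.793062e+02]
force [-1.8014  2.3895  8.9542]
moment [0.851  0.6749 0.0697]
opening 0.0279
side tip 168 289
```

View pics/c11.png

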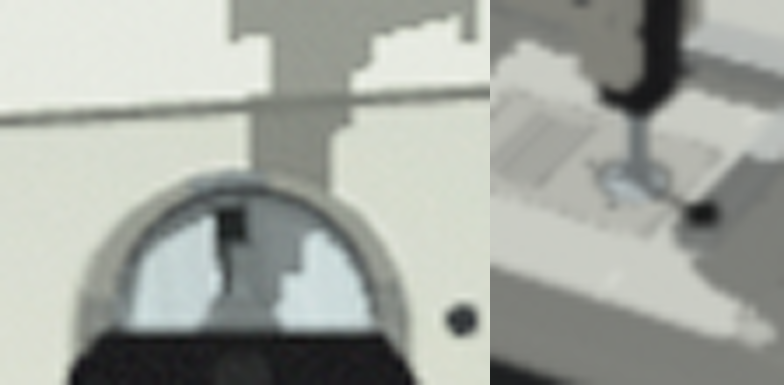

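Emit:
{"api": "carry_out", "payload": {"moves": "0.02 0.0001 0.0002 0 0 0 0.06;0.02 0.0001 0.0003 0 0 0 0.1;0.02 0.0001 0.0003 0 0 0 0.1"}}

```text
clock: 14.3
tool_pos: [0.5572, -0.1068, 0.3217]
orientation: [180.0, 0.2, 175.0]
force: [-1.3, 2.4, 8.0]
opening: 0.0281
```

```bash
python3 v.py 12
```

```text
clock 14.3
tool_pos [ 0.5572 -0.1068  0.3217]
orientation [1.799777e+02 1.770000e-01 1.750452e+02]
force [-1.31    2.3847  7.9907]
moment [0.8226 0.6584 0.1063]
opening 0.0281
side tip 168 289
```

View pics/c12.png

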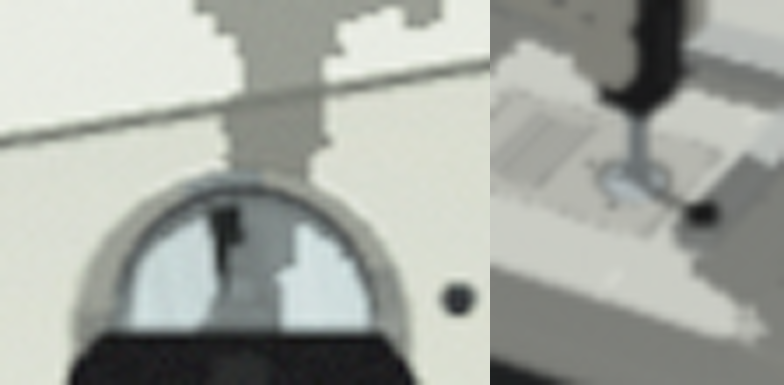

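Emit:
{"api": "carry_out", "payload": {"moves": "0.02 0.0001 0.0002 0 0 0 0.06;0.02 0.0001 0.0002 0 0 0 0.06;0.02 0.0001 0.0002 0 0 0 0.06"}}

```text
clock: 14.7
tool_pos: [0.5572, -0.1066, 0.3217]
orientation: [180.0, 0.2, 171.7]
force: [-1.7, 2.0, 7.4]
opening: 0.0279
```

```bash
python3 v.py 13; python3 - <<'E'
from h import *
V=pickle.load(open('v13.pkl','rb'))
i=cv2.cvtColor(V['wrist']['image'],cv2.COLOR_RGB2BGR)[195:240,250:305]; cv2.imwrite('pics/w13.png',cv2.resize(i,None,fx=12,fy=12,interpolation=cv2.INTER_CUBIC))
E
```

```text
clock 14.7
tool_pos [ 0.5572 -0.1066  0.3217]
orientation [179.9728   0.1828 171.692 ]
force [-1.7397  1.987   7.3842]
moment [0.5523 0.5204 0.1606]
opening 0.0279
side tip 168 289
```

View pics/w13.png

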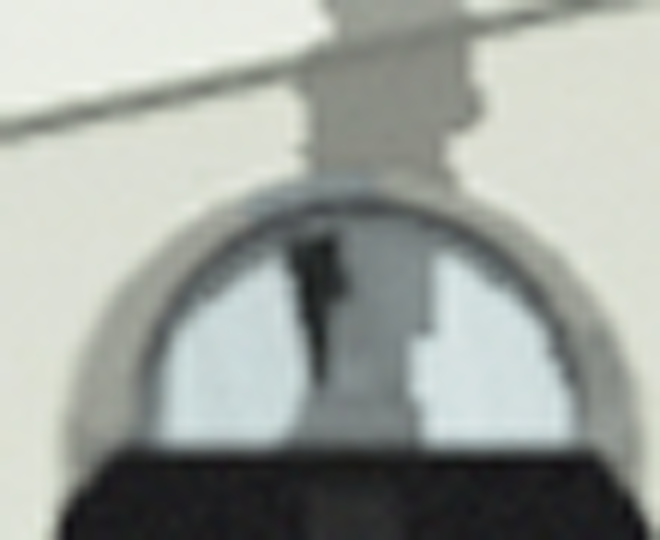

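The moment rose from 0.07 to 0.16 N m with the slot perpendicular to the hatch edge: the lock is at its stop. Relax and withdraw.

Emit:
{"api": "carry_out", "payload": {"moves": "0.02 0 -0.0002 0 0 0 -0.07;0.02 0 -0.0004 0 0 0 -0.12;0.02 0 -0.0004 0 0 0 -0.12;0.02 0 -0.0004 -0.003 0 0 -0.12;0.02 0 -0.0004 -0.008 0 0 -0.12;0.02 0 -0.0004 -0.02 0 0 -0.12;0.02 0 -0.0004 -0.045 0 0 -0.12;0.02 0 -0.0004 -0.055 0 0 -0.12;0.02 0 -0.0004 -0.055 0 0 -0.12"}}

```text
clock: 15.7
tool_pos: [0.5566, -0.1072, 0.3775]
orientation: [180.0, 0.2, 178.5]
force: [-0.1, 0.6, -1.8]
opening: 0.0279
```

```bash
python3 v.py 14; python3 - <<'E'
from h import *
V=pickle.load(open('v14.pkl','rb'))
i=cv2.cvtColor(V['wrist']['image'],cv2.COLOR_RGB2BGR)[140:265,180:360]; cv2.imwrite('pics/w14.png',cv2.resize(i,None,fx=4.4,fy=4.4,interpolation=cv2.INTER_CUBIC))
E
```

```text
clock 15.7
tool_pos [ 0.5566 -0.1072  0.3775]
orientation [179.9799   0.2015 178.5306]
force [-0.0834  0.6135 -1.8005]
moment [-0.0057 -0.0905  0.0075]
opening 0.0279
side tip 151 289
```

View pics/w14.png

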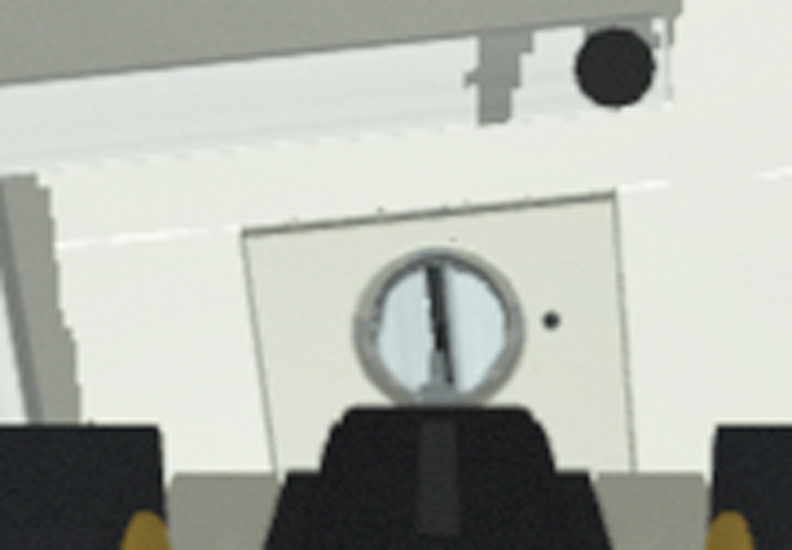

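View pics/c14.png

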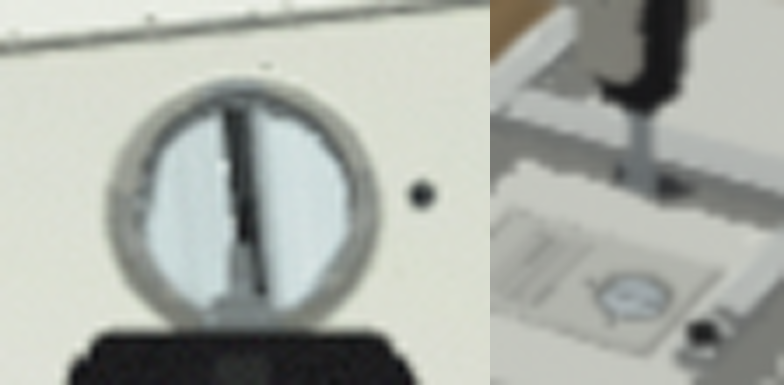

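```bash
python3 - <<'E'
from h import *
V=pickle.load(open('v14.pkl','rb'));w=V['wrist'];o=V['o']
R=Ro.from_euler('xyz',o['orientation'],degrees=True)
i=cv2.cvtColor(w['image'],cv2.COLOR_RGB2BGR)[185:240,245:315]; cv2.imwrite('pics/w14z.png',cv2.resize(i,None,fx=11,fy=11,interpolation=cv2.INTER_CUBIC))
f=lambda x,y:(185+(y+.5)/7-.5,245+(x+.5)/7-.5)
P=lambda p,z:atz(w,f(*p),z)
ang=lambda a,b:np.degrees(np.arctan2(*(b-a)[1::-1]))
a,b=P((233,110),.0845),P((262,295),.0845);print('slot',ang(a,b))
g=lambda x,y:(140+(y+.5)/4.4-.5,180+(x+.5)/4.4-.5)
Q=lambda p,z=.085:atz(w,g(*p),z)
print('edge',ang(Q((242,232)),Q((614,194))),'sides',ang(Q((242,232)),Q((275,472))),ang(Q((614,194)),Q((634,470))))
print(np.round([Q((242,232)),Q((614,194))],4))
E
```

```text
slot 7.220892736642016
edge 94.45409553552476 sides 4.33859796362114 4.407492360661042
[[ 0.5388 -0.1428  0.085 ]
 [ 0.5333 -0.0721  0.085 ]]
```

View pics/w14z.png

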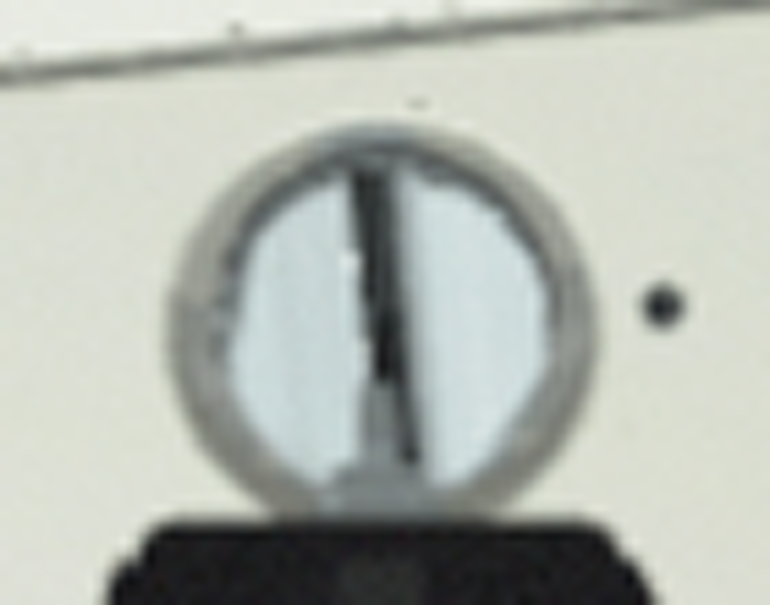

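```bash
python3 - <<'E'
from h import *
V=pickle.load(open('v14.pkl','rb'));w=V['wrist'];o=V['o']
R=Ro.from_euler('xyz',o['orientation'],degrees=True)
f=lambda x,y:(185+(y+.5)/11-.5,245+(x+.5)/11-.5)
X=atz(w,f(382,378),o['tool_pos'][2]-.2426);print('tipfront tool',R.inv().apply(X-o['tool_pos']))
goal([.4723,.2784,.365],180)
E
```

```text
tipfront tool [0.0083342  0.00129957 0.24257267]
shift [0.0936 0.3833 0.0104] turn [ 0.0005 -0.0002 -0.0261]
```

Emit:
{"api": "carry_out", "payload": {"moves": "0.02 0.01 0.03 0 0 0 -0.026;0.02 0.091 0.383 0.012 0 0 -0.026;0.02 0.091 0.383 0.012 0 0 -0.026;0.02 0.091 0.383 0.012 0 0 -0.026;0.02 0.091 0.383 0.012 0 0 -0.026;0.02 0.091 0.383 0.012 0 0 -0.026;0.02 0.091 0.383 0.012 0 0 -0.026;0.02 0.091 0.383 0.012 0 0 -0.026;0.02 0.091 0.383 0.012 0 0 -0.026;0.02 0.091 0.383 0.012 0 0 -0.026;0.02 0.091 0.383 0.012 0 0 -0.026;0.02 0.091 0.383 0.012 0 0 -0.026"}}

```text
clock: 17.0
tool_pos: [0.4752, 0.2769, 0.3632]
orientation: [-180.0, -0.0, 180.0]
force: [-0.1, -0.5, -0.6]
opening: 0.0275
```

```bash
python3 v.py 15; python3 - <<'E'
from h import *
V=pickle.load(open('v15.pkl','rb'));w=V['wrist']
cv2.imwrite('pics/w15.png',cv2.resize(cv2.cvtColor(w['image'],cv2.COLOR_RGB2BGR)[120:320,150:410],None,fx=3,fy=3,interpolation=cv2.INTER_CUBIC))
cv2.imwrite('pics/s15.png',cv2.resize(cv2.cvtColor(V['side']['image'],cv2.COLOR_RGB2BGR)[180:320,160:340],None,fx=4,fy=4,interpolation=cv2.INTER_CUBIC))
for n in ('wrist','side'): print(n,[(np.round(k['at'],1).tolist(),round(k['confidence'],2)) for k in ctrl.mark_of(V[n],'block_hole1')],[(np.round(k['at'],1).tolist(),round(k['confidence'],2)) for k in ctrl.mark_of(V[n],'driver_tip')])
E
```

```text
clock 17.0
tool_pos [0.4752 0.2769 0.3632]
orientation [-1.799559e+02 -4.500000e-02  1.799569e+02]
force [-0.0968 -0.548  -0.5969]
moment [-0.0127  0.003  -0.0155]
opening 0.0275
side tip 249 226
wrist [([111.6, 300.7], 0.95), ([203.4, 279.5], 0.86), ([181.4, 106.1], 0.71)] [([228.7, 277.1], 0.92)]
side [([272.0, 229.1], 0.93), ([327.5, 353.7], 0.86), ([290.2, 256.4], 0.8), ([232.7, 278.7], 0.77), ([307.6, 312.6], 0.77), ([222.2, 253.9], 0.7)] [([248.8, 226.3], 0.55)]
```

View pics/w15.png

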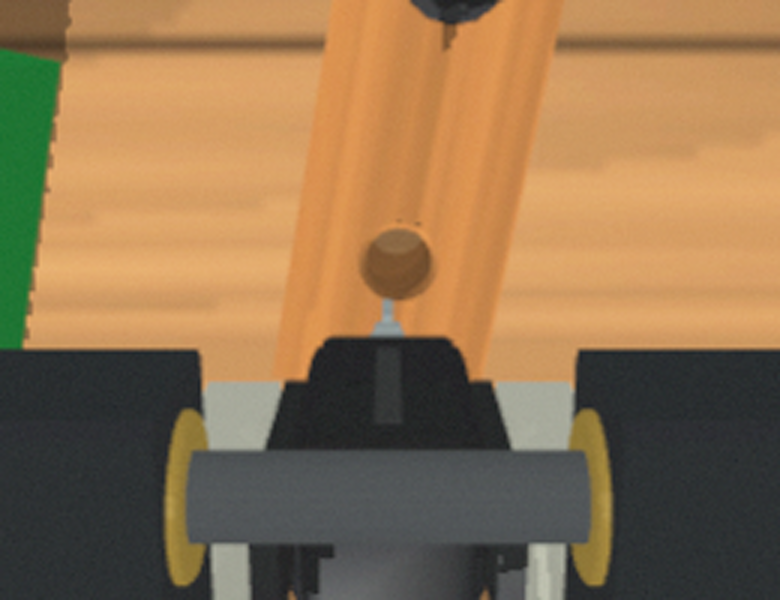

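View pics/s15.png

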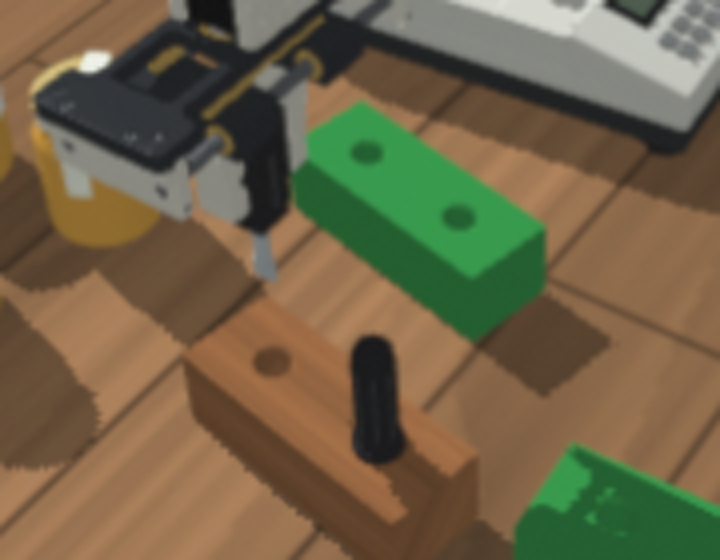

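```bash
python3 - <<'E'
from h import *
V=pickle.load(open('v15.pkl','rb'));w=V['wrist'];o=V['o']
R=Ro.from_euler('xyz',o['orientation'],degrees=True)
f=lambda x,y:(120+(y+.5)/3-.5,150+(x+.5)/3-.5)
for nm,p,z in [('tipfront',(388,300),o['tool_pos'][2]-.2426),('hole',(397,264),.056),('holeL',(361,264),.056),('holeR',(433,264),.056),('holeT',(397,228),.056),('holeB',(397,300),.056)]:
    X=atz(w,f(*p),z);print(nm,np.round(X,4),np.round(R.inv().apply(X-o['tool_pos']),4))
s=V['side'];print('side hole',atz(s,(180+360/4,160+272/4),.056), atz(s,(272,229.1),.056))
E
```

```text
tipfront [0.4688 0.2778 0.1206] [0.0062 0.001  0.2426]
hole [0.4753 0.2803 0.056 ] [-0.0004  0.0037  0.3072]
holeL [0.4753 0.2696 0.056 ] [-0.0004 -0.0071  0.3072]
holeR [0.4753 0.2911 0.056 ] [-0.0004  0.0144  0.3072]
holeT [0.4644 0.2803 0.056 ] [0.0106 0.0036 0.3072]
holeB [0.4865 0.2804 0.056 ] [-0.0116  0.0037  0.3072]
side hole [0.47692379 0.27957336 0.056     ] [0.47115832 0.28291074 0.056     ]
```

Emit:
{"api": "carry_out", "payload": {"moves": "0.02 0.0004 0.0027 0.01 0 0 0;0.02 0.0004 0.0027 0.03 0 0 0;0.02 0.0004 0.0027 0.05 0 0 0;0.02 0.0004 0.0027 0.058 0 0 0;0.02 0.0004 0.0027 0.058 0 0 0"}}

```text
clock: 17.8
tool_pos: [0.4744, 0.2805, 0.3042]
orientation: [-179.9, -0.1, -180.0]
force: [0.8, -0.3, -0.8]
opening: 0.028
```

```bash
python3 v.py 16; python3 - <<'E'
from h import *
V=pickle.load(open('v16.pkl','rb'));w=V['wrist']
cv2.imwrite('pics/w16.png',cv2.resize(cv2.cvtColor(w['image'],cv2.COLOR_RGB2BGR)[180:255,230:330],None,fx=7,fy=7,interpolation=cv2.INTER_CUBIC))
E
```

```text
clock 17.8
tool_pos [0.4744 0.2805 0.3042]
orientation [-1.798791e+02 -1.099000e-01 -1.799889e+02]
force [ 0.8306 -0.3141 -0.8375]
moment [-0.0053 -0.0138  0.001 ]
opening 0.028
side tip 269 228
```

View pics/w16.png

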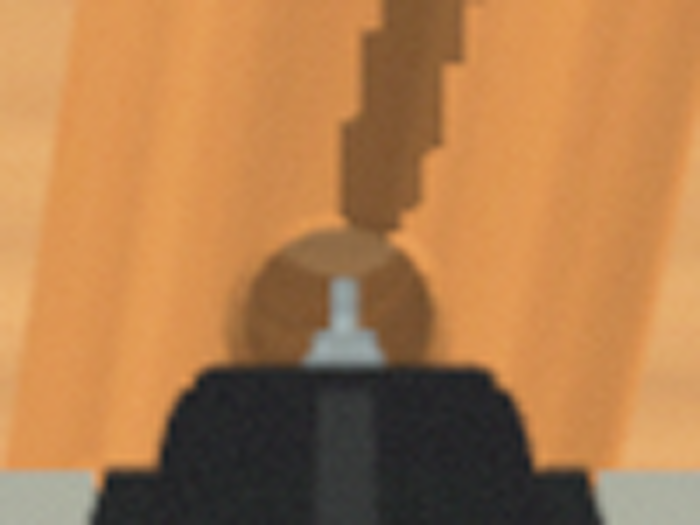

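View pics/c16.png

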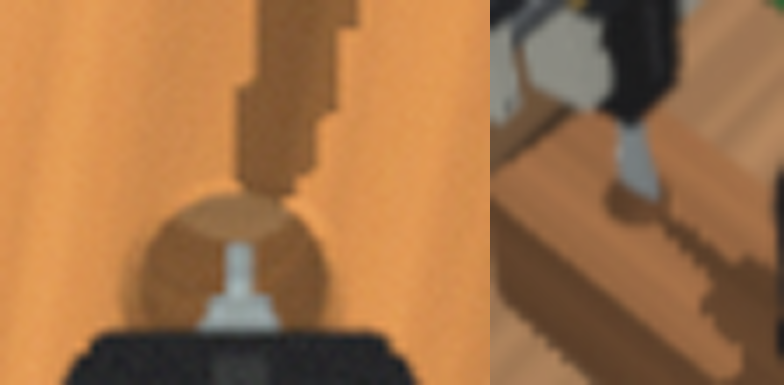

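Emit:
{"api": "carry_out", "payload": {"moves": "0.02 0.0007 0 0.01 0 0 0;0.02 0.0007 0 0.02 0 0 0;0.02 0.0007 0 0.03 0 0 0;0.02 0.0007 0 0.03 0 0 0"}}

```text
clock: 18.3
tool_pos: [0.4735, 0.2802, 0.2738]
orientation: [-179.9, -0.1, 180.0]
force: [-0.3, -0.4, -1.4]
opening: 0.0274
```

Emit:
{"api": "carry_out", "payload": {"moves": "0.02 0 0 0.008 0 0 0;0.02 0 0 0.014 0 0 0;0.02 0 0 0.017 0 0 0;0.02 0 0 0.018 0 0 0;0.02 0 0 0.018 0 0 0"}}

```text
clock: 18.8
tool_pos: [0.474, 0.2807, 0.2576]
orientation: [-180.0, -0.0, -180.0]
force: [-0.3, -0.1, -1.1]
opening: 0.0282
```

```bash
python3 v.py 17
```

```text
clock 18.8
tool_pos [0.474  0.2807 0.2576]
orientation [-1.799949e+02 -1.900000e-03 -1.799824e+02]
force [-0.316  -0.0927 -1.0573]
moment [ 0.0009 -0.0113 -0.0079]
opening 0.0282
side tip 282 230
```

View pics/c17.png

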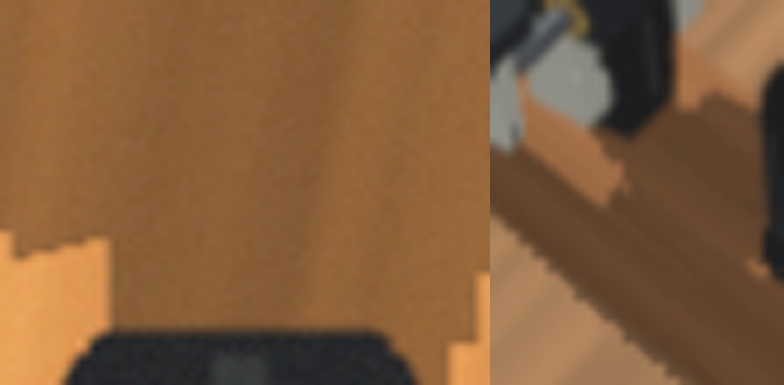

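Free so far, about 3 mm to go. Continue down until it touches.

Emit:
{"api": "carry_out", "payload": {"moves": "0.02 0 0 0.001 0 0 0;0.02 0 0 0.002 0 0 0;0.02 0 0 0.002 0 0 0"}}

```text
clock: 19.2
tool_pos: [0.4739, 0.2807, 0.2556]
orientation: [-180.0, -0.0, -180.0]
force: [0.2, -0.1, -0.1]
opening: 0.028
```

Emit:
{"api": "carry_out", "payload": {"moves": "0.02 0 0 0.001 0 0 0;0.02 0 0 0.002 0 0 0;0.02 0 0 0.002 0 0 0"}}

```text
clock: 19.5
tool_pos: [0.474, 0.2807, 0.2546]
orientation: [180.0, 0.0, -180.0]
force: [-4.0, -2.0, 8.1]
opening: 0.028
```

Seated (8 N at the expected height). Open and check before retreating.

Emit:
{"api": "carry_out", "payload": {"moves": "0.06 0 0 0 0 0 0;0.06 0 0 0 0 0 0;0.06 0 0 0 0 0 0;0.06 0 0 0 0 0 0;0.06 0 0 0 0 0 0;0.06 0 0 0 0 0 0"}}

```text
clock: 20.1
tool_pos: [0.474, 0.2807, 0.2536]
orientation: [-180.0, -0.0, -180.0]
force: [-0.1, 1.1, 0.7]
opening: 0.0597
```

Emit:
{"api": "carry_out", "payload": {"moves": "0.06 0 0 -0.01 0 0 0;0.06 0 0 -0.03 0 0 0;0.06 0 0 -0.07 0 0 0;0.06 0 0 -0.12 0 0 0;0.06 0 0 -0.14 0 0 0;0.06 0 0 -0.14 0 0 0"}}

```text
clock: 20.7
tool_pos: [0.4746, 0.2811, 0.3986]
orientation: [179.7, 0.3, -180.0]
force: [-0.7, 0.4, -0.4]
opening: 0.0601
```

```bash
python3 v.py 18; python3 - <<'E'
from h import *
V=pickle.load(open('v18.pkl','rb'))
cv2.imwrite('pics/w18.png',V['wrist']['image'][...,::-1])
cv2.imwrite('pics/s18.png',cv2.resize(V['side']['image'][...,::-1][120:320,160:380],None,fx=3,fy=3,interpolation=cv2.INTER_CUBIC))
E
```

```text
clock 20.7
tool_pos [0.4746 0.2811 0.3986]
orientation [ 179.6934    0.3224 -179.9593]
force [-0.6943  0.3529 -0.4007]
moment [ 0.0124 -0.0055 -0.0223]
opening 0.0601
side tip 238 224
```

View pics/w18.png

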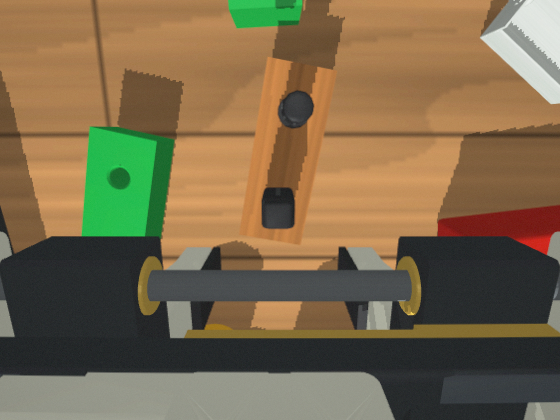

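View pics/s18.png

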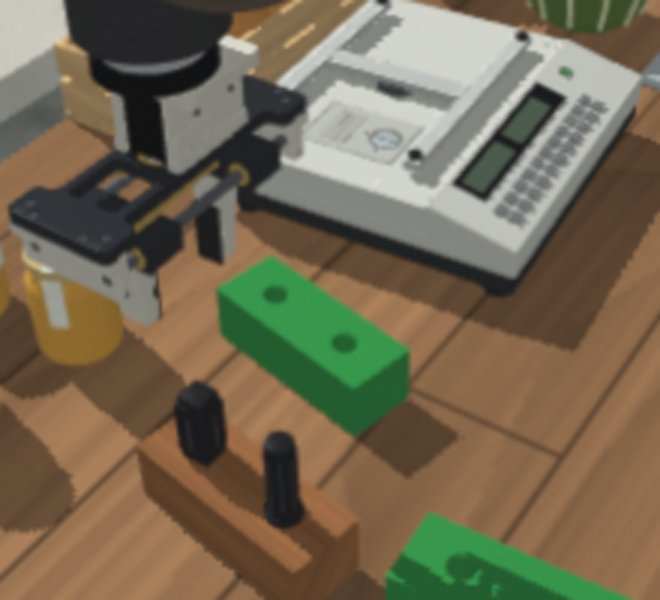

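Emit:
{"api": "carry_out", "payload": {"moves": "0.06 -0.084 -0.388 0.05 0 0 0;0.06 -0.084 -0.388 0.05 0 0 0;0.06 -0.084 -0.388 0.05 0 0 0;0.06 -0.084 -0.388 0.05 0 0 0;0.06 -0.084 -0.388 0.05 0 0 0;0.06 -0.084 -0.388 0.05 0 0 0;0.06 -0.084 -0.388 0.05 0 0 0;0.06 -0.084 -0.388 0.05 0 0 0;0.06 -0.084 -0.388 0.05 0 0 0;0.06 -0.084 -0.388 0.05 0 0 0;0.06 -0.084 -0.388 0.05 0 0 0"}}

```text
clock: 21.9
tool_pos: [0.5578, -0.1069, 0.3429]
orientation: [-180.0, -0.1, -180.0]
force: [0.9, -0.2, -0.1]
opening: 0.0596
```

```bash
python3 v.py 19; python3 - <<'E'
from h import *
V=pickle.load(open('v19.pkl','rb'))
cv2.imwrite('pics/w19.png',cv2.resize(V['wrist']['image'][...,::-1][170:270,215:345],None,fx=6,fy=6,interpolation=cv2.INTER_CUBIC))
t=snap('top');cv2.imwrite('pics/t19.png',cv2.resize(t['image'][...,::-1][60:300,150:350],None,fx=2.5,fy=2.5,interpolation=cv2.INTER_CUBIC))
E
```

```text
clock 21.9
tool_pos [ 0.5578 -0.1069  0.3429]
orientation [-1.799981e+02 -8.900000e-02 -1.799833e+02]
force [ 0.8577 -0.2241 -0.0931]
moment [ 0.0184 -0.0512 -0.0334]
opening 0.0596
side tip 161 289
```

View pics/w19.png

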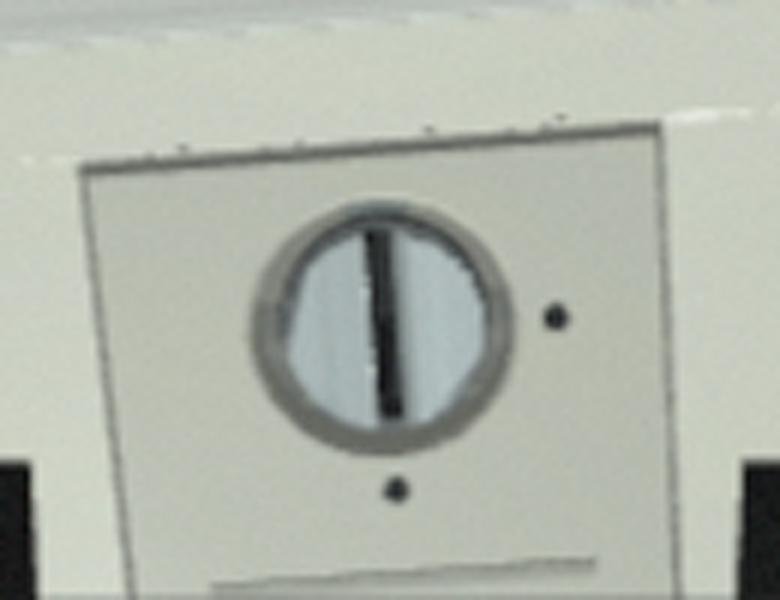

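View pics/t19.png

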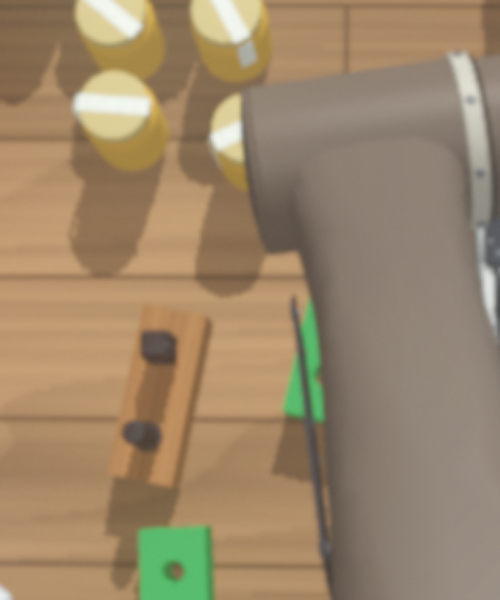

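The slot (crop 378,232 → 393,415) points at the locked mark (397,490), the hatch edges are flush, and the driver and jars stand as they should. Handing in.

```bash
python3 - <<'E'
from h import *
print(ctrl.close_job(), ctrl.get_obs()['clock'])
E
```

```text
the job is handed in; nothing more can be done
the job is handed in; nothing more can be done
```

The hatch is locked shut, the square-handled driver is back in its hole, and I handed the job in at about 22 s of the 58 s. The job gives no verdict, so the checks below are my own readings.

- **Locking:** I pressed the hatch down with the blade in the slot to about 10 N. I then turned the lock clockwise until the moment rose from 0.07 to 0.16 N m at its stop.
- **Lock and hatch afterwards:** The last wrist picture shows the slot in line with the mark on the hinge side and the hatch edges flush, with nothing touching it. In an earlier picture, taken just after I withdrew the blade, one reading put the slot about 3° off exact alignment. That reading was noisy, and even 3° off would still be past the 1.47 rad limit.
- **Driver:** It stands upright in the far hole. I felt contact (8 N) at the same height it was first gripped, so it is fully down.
- **Slim driver and jars:** The pictures show no sign that the slim driver or the jars nearest the block moved. In the last top picture the arm partly hid one of the jars.
- **Disagreement:** The cameras differed by 4–6 mm on the block's position. I went by the wrist camera, and the driver went in without resistance.

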